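# Close the casting mould and stopper it

## Task

Close the small casting mould: take its loose top half by the rib and lower it gently and level over the two guide pins of the bottom half until it lies flush all round. Once it is closed, take the tapered stopper out of its stand and set it upright in the filling neck of the top half, down to its collar, and let go.

Things in the scene. Friction and masses are not known exactly. Their poses are not given: they have to be found in the camera images.
- base_seat (a point): Bottom half of an aluminium casting mould, fixed to the bench: block 80 (x) x 150 (y) x 40 mm high with an open cavity 52 x 90 x 18 mm deep in its top, on a dark foot plate 104 x 184 x 8 mm; two guide pins stand on it. This point: centre of the top face (z = 0.040), midway between the pins; z up, y along the line of pins. The top half fits either way round.
- pin_tip (a point): Tip of one of the two upright steel guide pins of the bottom half, 28 mm above its top face, at y = +60 mm from base_seat; the other pin is alike at y = -60 mm. Pins are 10 mm in diameter, with noses tapering to 4 mm over the last 8 mm.
- top_mid (a point): Loose top half, aluminium, about 0.4 kg, lying on the bench: plate 80 (x) x 150 (y) x 14 mm, through holes of 13 mm diameter at y = +60 and -60 mm. A grip rib 16 (x) x 30 (y) mm stands on its centre of mass, 32 mm above the plate. This point: on the centre line, 23 mm above the underside, 9 above the plate's top, 23 below the rib's top; 23 mm above base_seat when closed. z up.
- neck_rim (a point): Centre of the rim of the round filling neck on the top half, at y = +36 mm on it (same axes): outer diameter 34 mm, 8 mm above the plate, straight bore of 24 mm diameter right through. Along y, the rib ends 21 mm away and a guide hole's axis is 24 mm away; when closed, the pins end 6 mm above this rim. Fingers that close along x have the most room here.
- stopper_mid (a point): Loose black rubber stopper, 52 mm high, 30 g, upright in its stand, collar resting on the stand: plug tapering from 22 mm to 16 mm diameter at the foot, 20 mm long; above it a collar 32 mm wide, 4 mm thick; then a round grip head 18 mm wide, 28 mm high. This point: on its axis, 26 mm above the foot, 6 above the collar's underside; fully set, 6 mm above neck_rim. z is its axis, up.
- stand: White plastic block 56 x 56 x 26 mm fixed to the bench, with a through hole of 24 mm diameter that holds the stopper at the start. Origin at the centre of its underside.
Things that resemble listed ones, but are neither listed nor needed, are in the scene too. Leave any green or red look-alike of the part that bears stopper_mid alone.

How it is judged:
On the way, in this order (a step that is already met when the one before it is completed fails the run):
1. the top half lies flush on the bottom half, over both guide pins, before the stopper is in (z of top_mid in the frame of base_seat between 0.019 and 0.026 m and horizontal distance between top_mid and base_seat below 0.005 m and angle between the y axis of top_mid and the y axis of base_seat, either way round below 0.06 rad and angle between top_mid's own z axis and vertical below 0.03 rad), for 0.2 s.
2. the stopper is set in the filling neck (z of stopper_mid in the frame of neck_rim between 0.002 and 0.009 m and horizontal distance between stopper_mid and neck_rim below 0.005 m and angle between stopper_mid's own z axis and vertical below 0.12 rad), for 0.2 s.
At the end, for the whole second after the job is handed in: The top half lies on the bottom half over both pins, gap under 3 mm, within 5 mm sideways, 0.06 rad in yaw (either way round) and 0.03 rad of level; the stopper stands in the filling neck with its collar within 3 mm of the rim, within 5 mm of the axis and 0.12 rad of upright; both at rest (all of step 1 and all of step 2 and linear speed of each of mould_top, stopper below 0.02 m/s); the robot touches nothing.
It fails at once if the top half is tipped by more than 0.3 rad (angle between top_mid's own z axis and vertical above 0.3 rad).
It fails at once if the top half drops or is slammed onto the bottom half (over 0.35 m/s within 30 mm of its seat) (horizontal distance between top_mid and base_seat below 0.02 m and z of top_mid in the frame of base_seat below 0.053 m and linear speed of mould_top above 0.35 m/s).
It also fails if it takes over 58 s, if anything falls off the work surface, if the arm or the gripper's body presses on something with over 40 N, if the wrist force passes 120 N, or if a joint passes its speed limit or range.

## Robot

A 7-joint arm with a two-finger parallel gripper is mounted at the origin on a cart in front of the work surface, level with it; the furniture and walls round the work are solid. World frame = base frame: x ahead of the robot, y to its left, z up, the work surface at z = 0. Lengths are in m, angles in rad, forces in N, time in s.
With the tool pointing down it reaches from about 0.425 to 0.925 m from the base axis. Payload 6.8 kg.
Tool frame: the origin (TCP) lies midway between the tips of the shut fingers; the grasp point (between the pads) lies 19 mm behind it; x points along the fingers, z is the direction in which the jaws open and shut, and the axes are right-handed (so a half turn about x gives the same grasp; the last joint's range is limited). The gripper opens to 85 mm and grips with 20 to 120 N. Pads are 22 mm wide; open, the fingers measure 114 mm over their backs; the gripper's body (76 mm by 85 mm) begins 54 mm behind the grasp point. The pads swing forward as they close: fully open they stand 13 mm farther back than shut.
Start: joints at [-1.354, 0.477, 0.022, 1.555, -0.011, 1.109, -0.083], TCP at [0.215, 0.64, 0.208] pointing down, gripper open.
Joint ranges: [-2.96, 2.96], [-0.34, 2.1], [-1.41, 1.46], [0.24, 2.44], [-1.37, 4.51], [0.17, 1.92], [-2.96, 2.96]. Speed limits (rad/s): [2.39, 2.39, 3.14, 3.14, 3.14, 3.14, 3.14].

## Interface

Orientations are given as a unit quaternion [w, x, y, z].
In Python, from station import bot gives the robot as it stands. The module is installed in compiled form; this text tells all that it offers.
- The arm moves only by the shell command python3 -m jog 'ROWS' [FORCE]. ROWS is text: rows parted by semicolons, each of 7 numbers parted by spaces: the shift along the tool's x, y, z in mm, then the turn, a rotation vector about the tool's x, y, z in units of 6 degrees (1.0 is 6 degrees), then the finger opening in mm, from 0 to 85.4. A call has 1 to 5 rows; each row shifts and turns the commanded pose from where the row before left it, along the tool's axes as they then stand; what a row does not reach is not made up. A row lasts 1/10 s, in which the tool goes at most 50 mm and 8.59 degrees, less where a joint would pass 70% of its speed; a pose out of reach is approached as far as the arm can. A call with a gripper value outside its range is refused whole. The fingers move at their own pace and stop on an object; FORCE is the grip in N (left out, the last holds). Time passes only in rows, so rows that do not move let the fingers close. It gives the time, the measured TCP pose, the force and the opening at its end, in the units of the state.
- bot.get_obs(): the state, without advancing time (a new reading comes with each control period).
- bot.read_camera(name): name is "side" or "top"; returns (picture, depth): 420x560x3 uint8, red, green, blue; 420x560 float32, m along the optical axis (not along the pixel's ray), 0 where there is no reading.
- bot.calibration(name): a dict with "fx", "fy", "cx", "cy" (pixels), "T" (4x4, takes a point from camera to world coordinates). Camera axes: x right, y up, looking along -z (the intrinsics and any distortion apply to the point x, -y, -z); pixel columns grow to the right and rows downward; lengths in m; the calibration is good to about 2 mm. A picture is of the moment at which its call begins. calibration takes no time and is no camera call.
- bot.hand_in(): hands the job in, once; it reports no verdict.
The state is a dict: "t": time; "q": joint angles; "joint_vel": joint speeds; "joint_torque": joint torques, N m; "eef_pos": TCP position; "tool_rot": TCP orientation; "contact_force": force on the tool from outside, world axes, zero at the start; "torque": the same for the moment, N m; "gripper_width": opening from 0.0 (shut) to 1.0 (fully open).
Only numpy, scipy, OpenCV 4.12 (cv2) and the standard library are available. Lean on these libraries where they do the work, as an engineer would, in place of code of your own. Each camera call takes 0.05 s, during which the arm holds its last target.

## Working session

There is one attempt and no reset: what is moved stays moved. The work goes in short steps, Python scripts to look and compute and a shell command to move; the robot and the scene stay as the last step left them, time stands still between calls to the robot, and variables do not carry over. Pictures are saved under pics/ and viewed, and the job is handed in when it is done.

```bash
mkdir -p pics; python3 - <<'E'
from station import bot
import cv2,numpy as np
o=bot.get_obs();print(o)
for n in("side","top"):
    p,d=bot.read_camera(n);c=bot.calibration(n);print(n,c)
    cv2.imwrite(f"pics/{n}0.png",p[:,:,::-1]);np.savez(f"{n}0.npz",p=p,d=d)
E
```

```text
{'t': 0.0, 'q': array([-1.35407232,  0.47778162,  0.02235842,  1.55646761, -0.01149614,
        1.1092998 , -0.08311515]), 'joint_vel': array([ 4.13684008e-05, -4.81347498e-04,  2.66505452e-04,  2.78419532e-05,
        7.22076037e-04,  1.05069236e-04,  2.18955765e-04]), 'joint_torque': array([ 7.06055494e-05, -5.96455586e+01,  1.60799190e+00, -2.81196374e+01,
        1.24864373e-02,  9.17502330e-03,  1.48309891e-05]), 'eef_pos': array([0.21524616, 0.63908345, 0.20713169]), 'tool_rot': array([ 0.57377838, -0.4129862 ,  0.57476376,  0.41214973]), 'contact_force': array([-0.35747615, -0.12733835, -0.69026194]), 'torque': array([-0.01097026,  0.03862612,  0.0010745 ]), 'gripper_width': 1.0017178371902813}
side {'fx': 476.003953401388, 'fy': 476.003953401388, 'cx': 283.93960364910714, 'cy': 207.8530491368069, 'T': array([[ 0.99008055,  0.10719366, -0.09082961,  0.4225815 ],
       [-0.13967606,  0.68099027, -0.71884828, -0.86645551],
       [-0.0152019 ,  0.72440443,  0.68920761,  0.87182192],
       [ 0.        ,  0.        ,  0.        ,  1.        ]])}
top {'fx': 476.7350893369212, 'fy': 476.7350893369212, 'cx': 285.4586128601741, 'cy': 203.28742117685778, 'T': array([[ 0.0089115 ,  0.98605828, -0.16616154,  0.29551476],
       [-0.99971466,  0.00510259, -0.02333573, -0.04108229],
       [-0.02216254,  0.16632209,  0.98582239,  1.46582008],
       [ 0.        ,  0.        ,  0.        ,  1.        ]])}
```

View pics/side0.png

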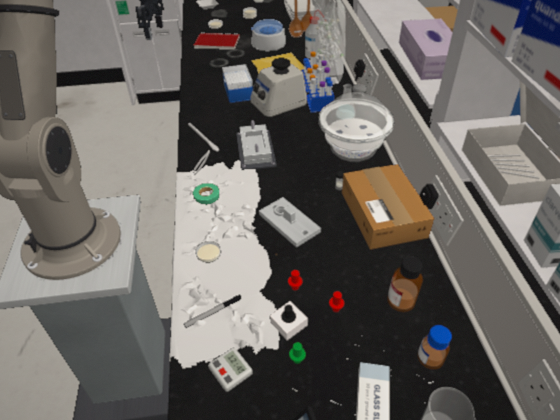

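View pics/top0.png

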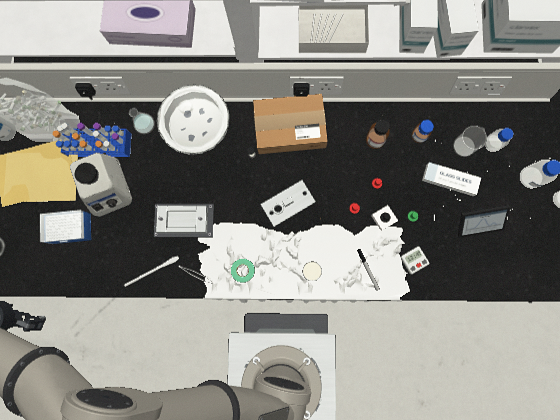

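The top view shows the bottom half at (183,220), the loose top half at (288,203) and the black stopper in the white stand at (384,215). The red look-alikes are at (377,183) and (354,208), and the green one is at (413,216). The black stopper in the stand is the one I want, so I'll check it in close crops.

```bash
cat > h.py <<'E'
import numpy as np,cv2
from station import bot
def w2p(n,P):
    c=bot.calibration(n);q=np.linalg.inv(c['T'])@np.append(P,1)
    return c['cx']+c['fx']*q[0]/-q[2], c['cy']-c['fy']*q[1]/-q[2]
def ray(n,u,v):
    c=bot.calibration(n);d=np.array([(u-c['cx'])/c['fx'],-(v-c['cy'])/c['fy'],-1.])
    return c['T'][:3,3],c['T'][:3,:3]@d
def onz(n,u,v,z):
    o,d=ray(n,u,v);return o+d*(z-o[2])/d[2]
def dep(n,u,v,D):
    o,d=ray(n,u,v);return o+d*D
E
python3 - <<'E'
from h import *
T=np.load('top0.npz');S=np.load('side0.npz')
def crop(a,x0,y0,w,h,W=390,H=290):
    return cv2.resize(a[y0:y0+h,x0:x0+w,::-1],(W,H),interpolation=cv2.INTER_CUBIC)
t,s=T['p'],S['p']
g=np.vstack([np.hstack([crop(t,145,192,78,58),crop(t,250,174,78,58)]),np.hstack([crop(s,220,115,78,58),crop(s,251,190,78,58)])])
cv2.imwrite('pics/c1.png',g)
g=np.vstack([np.hstack([crop(t,345,174,78,58),crop(s,260,280,78,58)])])
cv2.imwrite('pics/c2.png',g)
for n,D,pts in(('top',T['d'],[(183,220),(288,203),(384,216),(372,215),(158,207)]),('side',S['d'],[(255,146),(289,224),(288,312)])):
    for u,v in pts: print(n,u,v,dep(n,u,v,D[v,u]).round(4))
E
```

```text
top 183 220 [0.4859 0.3084 0.0167]
top 288 203 [ 0.5356 -0.0152  0.0466]
top 384 216 [ 0.4956 -0.3001  0.0609]
top 372 215 [ 0.5049 -0.2719  0.0162]
top 158 207 [0.523  0.3824 0.036 ]
side 255 146 [0.4834 0.2462 0.0615]
side 289 224 [ 0.5402 -0.0309  0.0126]
side 288 312 [ 0.4959 -0.3168  0.0523]
```

View pics/c1.png

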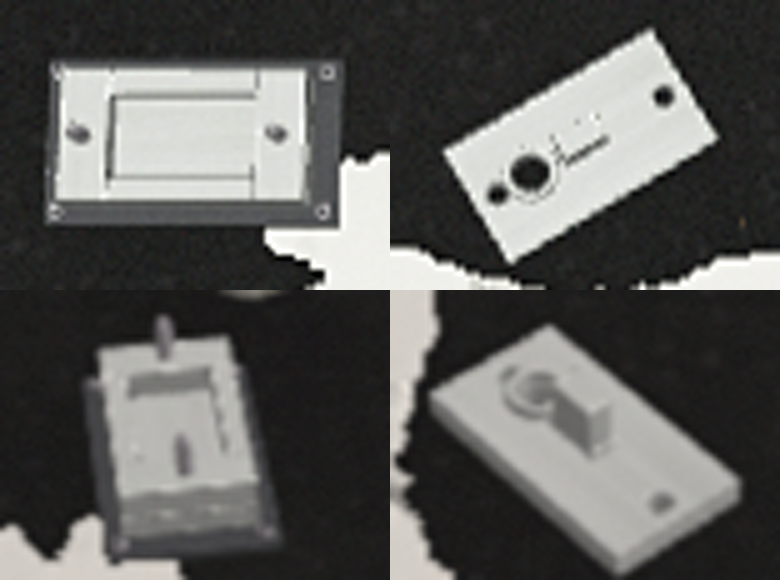

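View pics/c2.png

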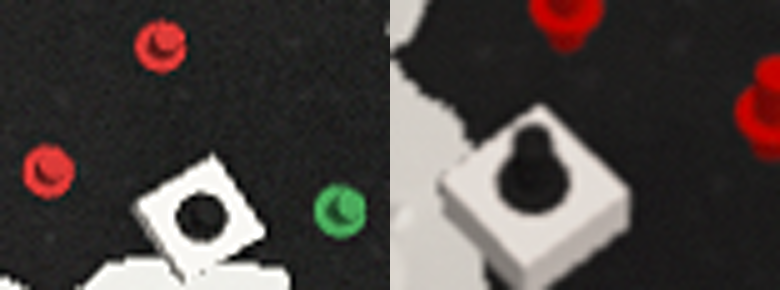

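```bash
cat > m.py <<'E'
from h import *
def blob(n,p,seed,th,roi):
    x0,y0,x1,y1=roi
    g=cv2.cvtColor(p,cv2.COLOR_RGB2GRAY);m=np.zeros_like(g);m[y0:y1,x0:x1]=(g[y0:y1,x0:x1]>th)
    k,l,st,c=cv2.connectedComponentsWithStats(m)
    return (l==l[seed[1],seed[0]]).astype(np.uint8)
def rect(n,m,z):
    cs,_=cv2.findContours(m,cv2.RETR_EXTERNAL,cv2.CHAIN_APPROX_NONE)
    c=max(cs,key=cv2.contourArea)[:,0]
    P=np.array([onz(n,u,v,z)[:2] for u,v in c],np.float32)
    r=cv2.minAreaRect(P*1000);return r,c
E
python3 - <<'E'
from m import *
T=np.load('top0.npz');S=np.load('side0.npz');t,s=T['p'],S['p']
g=cv2.cvtColor(t,cv2.COLOR_RGB2GRAY)
print(g[220,148:215]);print(g[200:240,200])
for th in(100,130): print(rect('top',blob('top',t,(300,195),th,(250,170,335,227)),0.014)[0])
for th in(120,150,180): print(rect('top',blob('top',t,(155,212),th,(145,190,207,240)),0.040)[0])
E
```

```text
[ 31  33  34  38  41  40  75  83 104 231 227 197 148 130 174 226 222 227
 120 108 228 222 221 220 220 219 218 219 219 220 219 219 220 219 218 218
 218 217 218 219 216 218 218 217 217 217 216 218 231 220 224 199 148 176
 227 224 224 241 123 100  85  85  88  83  87  38  34]
[ 36  33  37  42  72 114 203 227 224 224 223 224 223 223 223 223 218 146
 109  91 148 223 221 220 220 220 220 220 221 221 222 209  92  92  88  85
  76 128 251 243]
((542.3865356445312, -13.286293029785156), (82.54534912109375, 151.5207061767578), 31.266420364379883)
((542.449462890625, -13.984512329101562), (81.56356811523438, 149.90528869628906), 31.264293670654297)
((556.5508422851562, 34.6229248046875), (1829.47705078125, 1306.758056640625), 89.69648742675781)Traceback (most recent call last):
  File "<stdin>", line 6, in <module>
  File "m.py", line 10, in rect
    P=np.array([onz(n,u,v,z)[:2] for u,v in c],np.float32)
                ~~~^^^^^^^^^
  File "h.py", line 10, in onz
    o,d=ray(n,u,v);return o+d*(z-o[2])/d[2]
        ~~~^^^^^^^
  File "h.py", line 7, in ray
    c=bot.calibration(n);d=np.array([(u-c['cx'])/c['fx'],-(v-c['cy'])/c['fy'],-1.])
ValueError: time passes only in moves, steps and waits
```

```bash
python3 - <<'E'
from station import bot
import pickle
pickle.dump({n:bot.calibration(n) for n in('side','top')},open('cal.pkl','wb'))
E
sed -i 's/^from station import bot/import pickle\nCAL=pickle.load(open("cal.pkl","rb"))/; s/bot\.calibration(n)/CAL[n]/' h.py
python3 - <<'E'
from m import *
T=np.load('top0.npz');S=np.load('side0.npz');t,s=T['p'],S['p']
for th in(100,130): 
    m=blob('top',t,(300,195),th,(250,170,335,227));print(rect('top',m,0.014)[0])
for th in(140,160,180):
    m=blob('top',t,(157,208),th,(140,190,207,240)); print(rect('top',m,0.040)[0],m.sum())
m=blob('top',t,(374,216),130,(365,200,401,229)); print(rect('top',m,0.026)[0])
# pins: crop pix
def up(p,x0,y0,w,h):return cv2.resize(p[y0:y0+h,x0:x0+w,::-1],(390,390),interpolation=cv2.INTER_NEAREST)
a=np.hstack([up(t,150,209,20,20),up(t,190,209,20,20)]);cv2.imwrite('pics/p1.png',a)
a=np.hstack([up(s,242,115,24,24),up(s,246,140,24,24)]);cv2.imwrite('pics/p2.png',a)
E
```

```text
((542.3865356445312, -13.286293029785156), (82.54534912109375, 151.5207061767578), 31.266420364379883)
((542.449462890625, -13.984512329101562), (81.56356811523438, 149.90528869628906), 31.264293670654297)
((489.17254638671875, 309.58294677734375), (79.65100860595703, 155.30665588378906), 0.3716677725315094) 1249
((487.6255798339844, 309.82073974609375), (76.56026458740234, 154.5150909423828), 0.371667742729187) 1203
((487.6154479980469, 311.1061096191406), (76.55665588378906, 151.9442901611328), 0.3716677725315094) 1136
((499.17803955078125, -300.8667297363281), (70.45883178710938, 105.36485290527344), 0.3635915219783783)
```

View pics/p1.png

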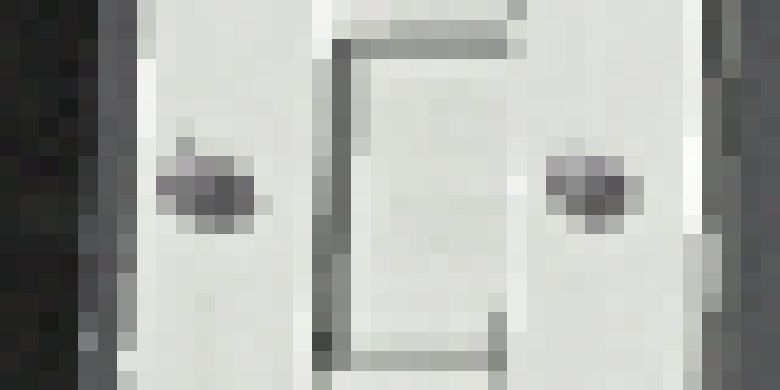

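View pics/p2.png

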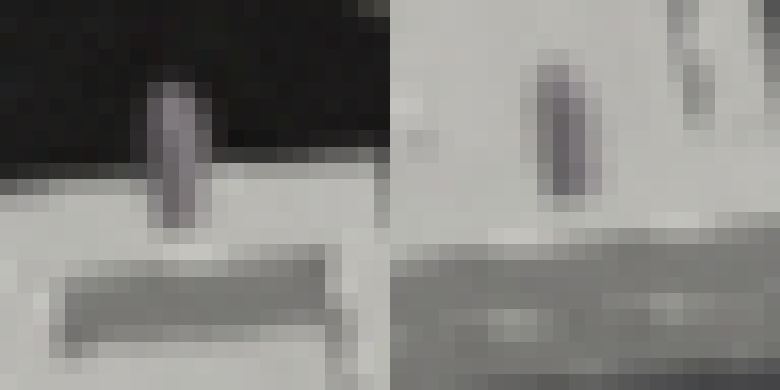

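```bash
cat > cl.py <<'E'
from m import *
def cloud(n,D):
    c=CAL[n];v,u=np.mgrid[0:D.shape[0],0:D.shape[1]]
    d=np.stack([(u-c['cx'])/c['fx'],-(v-c['cy'])/c['fy'],-np.ones_like(D)],-1)*D[...,None]
    P=d@c['T'][:3,:3].T+c['T'][:3,3];P[D==0]=np.nan;return P
E
python3 - <<'E'
from cl import *
for n in('top','side'):
    P=cloud(n,np.load(n+'0.npz')['d'])
    def sel(x,y,z,r,lab):
        m=(abs(P[...,0]-x)<r)&(abs(P[...,1]-y)<r)&(P[...,2]>z[0])&(P[...,2]<z[1])
        Q=P[m]; 
        if len(Q):print(n,lab,len(Q),'mean',(Q.mean(0)*1000).round(1),'mid',((Q.min(0)+Q.max(0))*500).round(1),'ext',((Q.max(0)-Q.min(0))*1000).round(0))
        return Q
    Q=sel(.543,-.014,(.04,.055),.1,'ribtop')
    if len(Q)>4:print(cv2.minAreaRect((Q[:,:2]*1000).astype(np.float32)))
    sel(.543,-.014,(.019,.03),.1,'neck')
    Q=sel(.543,-.014,(.011,.019),.1,'plate');print(cv2.minAreaRect((Q[:,:2]*1000).astype(np.float32)))
    Q=sel(.489,.31,(.036,.046),.1,'basetop');print(cv2.minAreaRect((Q[:,:2]*1000).astype(np.float32)))
    sel(.489,.37,(.05,.08),.03,'pinL');sel(.489,.25,(.05,.08),.03,'pinR')
    sel(.5,-.3,(.05,.09),.04,'stop');Q=sel(.5,-.3,(.02,.028),.04,'stand');print(cv2.minAreaRect((Q[:,:2]*1000).astype(np.float32)))
E
```

```text
top ribtop 50 mean [541.5 -13.4  45.5] mid [542.1 -13.6  46.5] ext [26. 27. 11.]
((541.7889404296875, -13.81002426147461), (16.505842208862305, 29.7237606048584), 29.288509368896484)
top neck 68 mean [532.   -3.6  21.6] mid [527.  -13.3  23.1] ext [159. 132.   8.]
top plate 799 mean [542.2 -15.   14.4] mid [528.  -12.9  15. ] ext [167. 164.   8.]
((526.61865234375, -13.723342895507812), (165.12811279296875, 164.41912841796875), 2.9882326126098633)
top basetop 704 mean [486.4 309.4  40.3] mid [486.2 309.4  41. ] ext [ 81. 150.  10.]
((486.2153625488281, 309.388671875), (80.23634338378906, 150.8042449951172), 0.3469720482826233)
top pinL 12 mean [485.4 368.   63.3] mid [485.8 367.7  63.8] ext [ 7.  9. 14.]
top pinR 10 mean [486.  248.7  64.2] mid [486.  248.8  63.8] ext [ 6.  8. 16.]
top stop 28 mean [ 495.6 -308.3   56.9] mid [ 495.  -308.5   55.6] ext [14. 17. 11.]
top stand 219 mean [ 495.1 -308.6   24.8] mid [ 496.6 -306.4   24. ] ext [72. 67.  8.]
((496.7102355957031, -308.7860107421875), (55.890438079833984, 57.102073669433594), 31.07804298400879)
side ribtop 70 mean [541.1 -17.2
[... 354 characters left out ...]
935546875), (135.80104064941406, 170.98297119140625), 31.550662994384766)
side basetop 530 mean [485.3 301.3  41.6] mid [485.4 307.1  41. ] ext [ 81. 156.  10.]
((485.4166259765625, 307.12408447265625), (79.8418960571289, 156.63934326171875), 0.41460803151130676)
side pinL 19 mean [485.4 365.7  61.1] mid [485.6 365.4  62.8] ext [ 7. 13. 23.]
side pinR 20 mean [486.  245.6  61.1] mid [486.1 245.8  61.9] ext [ 7. 10. 18.]
side stop 65 mean [ 495.6 -312.2   58.3] mid [ 495.8 -310.5   56.9] ext [15. 18. 13.]
side stand 342 mean [ 495.8 -314.    26. ] mid [ 496.7 -306.3   24.1] ext [73. 67.  8.]
((495.98675537109375, -309.85443115234375), (58.72968673706055, 58.30222702026367), 30.86878776550293)
```

```bash
cat > go.py <<'E'
import numpy as np,sys
from station import bot
from scipy.spatial.transform import Rotation as R
# usage: go.py x y z jawdeg(plate-x angle mod 180) : shift in mm tool axes, rotvec units 6deg
o=bot.get_obs();Rm=R.from_quat(o['tool_rot'],scalar_first=True).as_matrix()
p=o['eef_pos'];print('t %.2f'%o['t'],'pos',(p*1000).round(1),'jaw',np.degrees(np.arctan2(Rm[1,2],Rm[0,2])).round(2),'toolx',Rm[:,0].round(4),'F',o['contact_force'].round(1),'M',o['torque'].round(2),'w',round(o['gripper_width'],3),'q',o['q'].round(2))
if len(sys.argv)>4:
    x,y,z,a=map(float,sys.argv[1:5])
    d=Rm.T@(np.array([x,y,z])/1000-p)*1000
    cur=np.arctan2(Rm[1,2],Rm[0,2]);da=(np.radians(a)-cur+np.pi/2)%np.pi-np.pi/2
    j=cur+da;zx=np.array([np.cos(j),np.sin(j),0]);xx=np.array([0,0,-1.]);Rt=np.stack([xx,np.cross(zx,xx),zx],1)
    rv=R.from_matrix(Rm.T@Rt).as_rotvec()
    print('shift in present tool axes',d.round(1),'rot units',(np.degrees(rv)/6).round(3))
    d2=Rt.T@(np.array([x,y,z])/1000-p)*1000
    print('shift in final tool axes',d2.round(1))
E
python3 - <<'E'
from cl import *
for n,z,th,seed,roi in(('top',.014,115,(300,195),(250,170,335,227)),('side',.014,100,(275,215),(256,192,325,250))):
    t=np.load(n+'0.npz')['p'];m=blob(n,t,seed,th,roi)
    r,c=rect(n,m,z);print(n,r)
P=cloud('top',np.load('top0.npz')['d'])
m=(P[...,2]>.011)&(P[...,2]<.017);m=m.astype(np.uint8);k,l,st,_=cv2.connectedComponentsWithStats(m);m=(l==l[195,300])
Q=P[m];print(st[l[195,300]],cv2.minAreaRect((Q[:,:2]*1000).astype(np.float32)))
E
python3 go.py 541.7 -14.3 120 30.8
```

```text
top ((542.3789672851562, -13.186553955078125), (82.4546890258789, 151.34243774414062), 31.266328811645508)
side ((542.8775024414062, -18.510910034179688), (86.26167297363281, 160.5029754638672), 31.18986701965332)
[     0      0    560    420 231390] ((443.20550537109375, 86.420166015625), (1054.7325439453125, 2485.9677734375), 10.636665344238281)
t 0.10 pos [215.2 639.2 207.2] jaw 71.39 toolx [-4.0e-04 -1.6e-03 -1.0e+00] F [ 0.4 -0.7  0.1] M [ 0.01 -0.02 -0.04] w 0.997 q [-1.35  0.48  0.02  1.56 -0.01  1.11 -0.08]
shift in present tool axes [  88.2 -517.9 -515. ] rot units [ 6.765 -0.015  0.007]
shift in final tool axes [  87.2 -728.5  -54.2]
```

```bash
python3 -m jog '0 0 0 1.34 0 0 85;0 0 0 1.34 0 0 85;0 0 0 1.34 0 0 85;0 0 0 1.34 0 0 85;0 0 0 1.34 0 0 85'; python3 -m jog '0 -46 -4 0 0 0 85;0 -46 -4 0 0 0 85;0 -46 -4 0 0 0 85;0 -46 -4 0 0 0 85;0 -46 -4 0 0 0 85'
python3 go.py 541.7 -14.3 120 31.2
```

```text
t: 0.6
eef_pos: [0.2153, 0.6393, 0.2075]
tool_rot: [0.681, -0.188, 0.682, 0.188]
contact_force: [-0.1, 0.5, -0.0]
gripper_width: 0.998
t: 1.1
eef_pos: [0.3178, 0.4306, 0.2078]
tool_rot: [0.681, -0.19, 0.681, 0.19]
contact_force: [0.3, 0.0, 1.0]
gripper_width: 0.998
t 1.10 pos [317.8 430.6 207.8] jaw 31.2 toolx [-3.e-04 -5.e-04 -1.e+00] F [0.3 0.  1. ] M [-0.   -0.11 -0.01] w 0.998 q [-1.25  0.25  0.23  1.9  -0.07  1.   -0.44]
shift in present tool axes [  87.9 -496.5  -38.9] rot units [-0.001 -0.005  0.003]
shift in final tool axes [  87.8 -496.5  -39. ]
```

```bash
python3 -m jog '0 -49 -4 0 0 0 85;0 -49 -4 0 0 0 85;0 -49 -4 0 0 0 85;0 -49 -4 0 0 0 85;0 -49 -4 0 0 0 85'; python3 -m jog '5 -49 -4 0 0 0 85;5 -49 -4 0 0 0 85;20 -45 -4 0 0 0 85;20 -45 -4 0 0 0 85;30 -35 -4 0 0 0 85'
python3 go.py 541.7 -14.3 60 31.2
```

```text
t: 1.6
eef_pos: [0.4275, 0.2107, 0.208]
tool_rot: [0.681, -0.19, 0.681, 0.19]
contact_force: [1.2, 0.8, 0.3]
gripper_width: 0.992
t: 2.1
eef_pos: [0.5274, 0.0089, 0.1284]
tool_rot: [0.682, -0.19, 0.68, 0.189]
contact_force: [0.7, 1.0, -0.5]
gripper_width: 0.993
t 2.10 pos [527.4   8.9 128.4] jaw 31.11 toolx [ 0.0033 -0.     -1.    ] F [ 0.7  1.  -0.5] M [ 0.1  -0.03 -0.03] w 0.993 q [-0.53  0.36  0.49  2.01 -0.23  0.82  0.63]
shift in present tool axes [ 68.4 -27.1   0. ] rot units [-0.016  0.027  0.016]
shift in final tool axes [ 68.4 -27.3   0.2]
```

```bash
python3 -m jog '20 -14 0 0 0 0 45;20 -13 0 0 0 0 45;15 0 0 0 0 0 45;5 0 0 0 0 0 45;0 0 0 0 0 0 45'
python3 go.py 541.7 -14.3 18 31.2
python3 - <<'E'
from h import *
from station import bot
for n in('side','top'):
    p,d=bot.read_camera(n);np.savez(n+'1.npz',p=p,d=d)
    u,v=map(int,w2p(n,[.542,-.014,.05]));cv2.imwrite(f'pics/{n}1.png',cv2.resize(p[v-60:v+60,u-60:u+60,::-1],(480,480),interpolation=cv2.INTER_CUBIC))
E
```

```text
t: 2.6
eef_pos: [0.5388, -0.0114, 0.0674]
tool_rot: [0.68, -0.19, 0.682, 0.19]
contact_force: [-0.4, 0.0, -0.1]
gripper_width: 0.529
t 2.60 pos [538.8 -11.4  67.4] jaw 31.2 toolx [-1.8e-03 -1.0e-04 -1.0e+00] F [-0.4  0.  -0.1] M [-0.01 -0.   -0.01] w 0.529 q [-0.44  0.47  0.44  2.02 -0.3   0.71  0.74]
shift in present tool axes [49.4 -4.1  1. ] rot units [ 0.001 -0.016 -0.008]
shift in final tool axes [49.4 -4.   1. ]
```

View pics/side1.png

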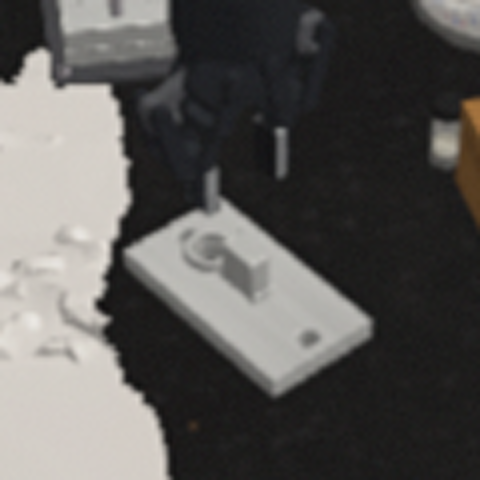

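The fingers straddle the rib across the plate's x, at crop (212,190) and (280,150) with the rib at (245,268). I'll descend and close gently.

```bash
python3 -m jog '15 -2 0 0 0 0 45;15 -2 1 0 0 0 45;12 0 0 0 0 0 45;7 0 0 0 0 0 45;0 0 0 0 0 0 45' 40; python3 go.py 541.7 -14.3 18 31.2; python3 -m jog '0 0 0 0 0 0 0;0 0 0 0 0 0 0;0 0 0 0 0 0 0;0 0 0 0 0 0 0;0 0 0 0 0 0 0' 50;python3 go.py
```

```text
t: 3.2
eef_pos: [0.5414, -0.0146, 0.0176]
tool_rot: [0.68, -0.19, 0.682, 0.19]
contact_force: [0.4, 0.5, 0.7]
gripper_width: 0.524
t 3.20 pos [541.4 -14.6  17.6] jaw 31.18 toolx [-2.7e-03 -4.0e-04 -1.0e+00] F [0.4 0.5 0.7] M [ 0.03  0.01 -0.03] w 0.524 q [-0.4   0.56  0.4   2.04 -0.36  0.62  0.79]
shift in present tool axes [-0.4  0.   0.4] rot units [-0.003 -0.023 -0.01 ]
shift in final tool axes [-0.4  0.   0.4]
t: 3.7
eef_pos: [0.5428, -0.0145, 0.0197]
tool_rot: [0.681, -0.19, 0.681, 0.19]
contact_force: [-1.0, 0.6, 6.6]
gripper_width: 0.16
t 3.70 pos [542.8 -14.5  19.7] jaw 31.18 toolx [ 9.e-04  2.e-04 -1.e+00] F [-1.   0.6  6.6] M [-0.14  0.32  0.07] w 0.16 q [-0.4   0.55  0.4   2.03 -0.36  0.62  0.79]
```

```bash
python3 -m jog '0 0 0 0 0 0 0;-5 0 0 0 0 0 0;-10 0 0 0 0 0 0;-15 0 0 0 0 0 0;-15 0 0 0 0 0 0' 70;python3 go.py;python3 -m jog '-20 0 0 0 0 0 0;-25 0 0 0 0 0 0;-25 0 0 0 0 0 0;-20 0 0 0 0 0 0;0 0 0 0 0 0 0';python3 go.py 486.1 309 140 0.2
python3 - <<'E'
from h import *
from station import bot
for n in('side','top'):
    p,d=bot.read_camera(n);np.savez(n+'2.npz',p=p,d=d)
    u,v=map(int,w2p(n,[.542,-.014,.13]));cv2.imwrite(f'pics/{n}2.png',cv2.resize(p[v-60:v+60,u-60:u+60,::-1],(480,480),interpolation=cv2.INTER_CUBIC))
E
```

```text
t: 4.2
eef_pos: [0.5423, -0.0145, 0.0653]
tool_rot: [0.681, -0.19, 0.681, 0.19]
contact_force: [1.0, 0.3, -4.7]
gripper_width: 0.146
t 4.20 pos [542.3 -14.5  65.3] jaw 31.19 toolx [-2.e-04 -1.e-04 -1.e+00] F [ 1.   0.3 -4.7] M [ 0.01 -0.06  0.03] w 0.146 q [-0.44  0.48  0.44  2.02 -0.31  0.71  0.74]
t: 4.7
eef_pos: [0.5447, -0.0146, 0.1577]
tool_rot: [0.683, -0.19, 0.679, 0.19]
contact_force: [0.1, 0.1, -3.9]
gripper_width: 0.149
t 4.70 pos [544.7 -14.6 157.7] jaw 31.17 toolx [ 0.0065  0.0012 -1.    ] F [ 0.1  0.1 -3.9] M [-0.05 -0.09 -0.03] w 0.149 q [-0.5   0.34  0.51  1.95 -0.22  0.89  0.67]
shift in present tool axes [ 17.7 307.2 117.3] rot units [5.161e+00 6.300e-02 5.000e-03]
shift in final tool axes [ 17.7 323.8 -57.4]
```

View pics/side2.png

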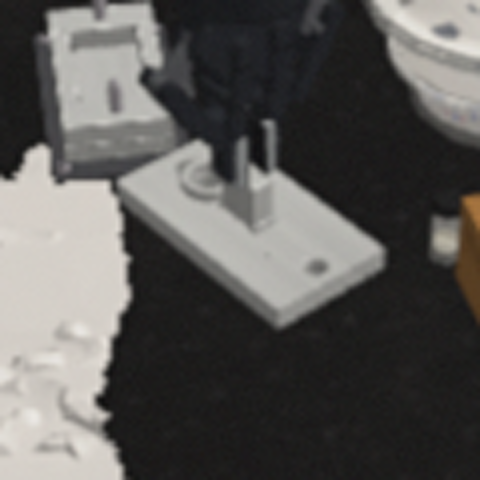

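The top half is lifted level in the grip (rib at crop (255,190)). I'll turn it and carry it over the base.

```bash
python3 -m jog '0 0 0 1.0 0 0 0;0 0 0 1.2 0 0 0;0 0 0 1.2 0 0 0;0 0 0 1.0 0 0 0;0 0 0 0.76 0 0 0';python3 -m jog '0 15 -3 0 0 0 0;0 25 -5 0 0 0 0;0 30 -6 0 0 0 0;0 30 -6 0 0 0 0;0 30 -6 0 0 0 0';python3 -m jog '0 30 -6 0 0 0 0;0 30 -6 0 0 0 0;0 30 -5 0 0 0 0;0 30 -5 0 0 0 0;0 30 -5 0 0 0 0';python3 -m jog '0 20 -3 0 0 0 0;0 12 -1 0 0 0 0;0 8 0 0 0 0 0;0 3 0 0 0 0 0;0 0 0 0 0 0 0';python3 go.py 486.1 309 130 0.2
```

```text
t: 5.3
eef_pos: [0.5412, -0.0144, 0.1526]
tool_rot: [0.706, -0.0, 0.708, -0.0]
contact_force: [0.2, -0.2, -4.3]
gripper_width: 0.149
t: 5.8
eef_pos: [0.5144, 0.1162, 0.1527]
tool_rot: [0.706, -0.002, 0.708, 0.001]
contact_force: [0.9, -0.4, -5.5]
gripper_width: 0.144
t: 6.3
eef_pos: [0.4869, 0.2659, 0.1526]
tool_rot: [0.706, -0.002, 0.708, 0.001]
contact_force: [0.4, -0.2, -5.0]
gripper_width: 0.145
t: 6.8
eef_pos: [0.4844, 0.3075, 0.1538]
tool_rot: [0.707, -0.001, 0.707, 0.001]
contact_force: [0.3, 0.0, -5.9]
gripper_width: 0.15
t 6.80 pos [484.4 307.5 153.8] jaw 0.18 toolx [-2.e-04 -7.e-04 -1.e+00] F [ 0.3  0.  -5.9] M [ 0.03 -0.01 -0.01] w 0.15 q [-1.11  0.41  0.56  1.89 -0.27  0.92 -0.42]
shift in present tool axes [23.8  1.5  1.7] rot units [-0.004 -0.002  0.007]
shift in final tool axes [23.8  1.5  1.7]
```

```bash
python3 - <<'E'
from cl import *
from station import bot
o=bot.get_obs();z=o['eef_pos'][2]-.0197;x,y=o['eef_pos'][:2]
for n in('side','top'):
    p,d=bot.read_camera(n);np.savez(n+'3.npz',p=p,d=d)
    P=cloud(n,d);s=P[...,2]
    m=(abs(P[...,0]-x)<.06)&(abs(P[...,1]-y)<.1)&(s>z+.009)&(s<z+.019);Q=P[m]
    print(n,m.sum(),cv2.minAreaRect((Q[:,:2]*1000).astype(np.float32)),np.median(Q[:,2]))
    A=np.c_[Q[:,:2]-Q[:,:2].mean(0),np.ones(len(Q))];print('tilt',np.linalg.lstsq(A,Q[:,2],rcond=None)[0])
    u,v=map(int,w2p(n,[x,y,z]));u0=max(u-60,0);v0=max(v-60,0);cv2.imwrite(f'pics/{n}3.png',cv2.resize(p[v0:v0+120,u0:u0+120,::-1],(480,480),interpolation=cv2.INTER_CUBIC))
E
```

```text
side 700 ((482.6475524902344, 304.7003173828125), (79.88397216796875, 154.923583984375), 0.2515464723110199) 0.14974679053451156
tilt [0.00328389 0.00756515 0.14954797]
top 734 ((483.1641845703125, 278.3330383300781), (80.33879852294922, 92.3484115600586), 0.06783924251794815) 0.14764206526068624
tilt [-0.00161797 -0.0029609   0.14768473]
```

View pics/side3.png

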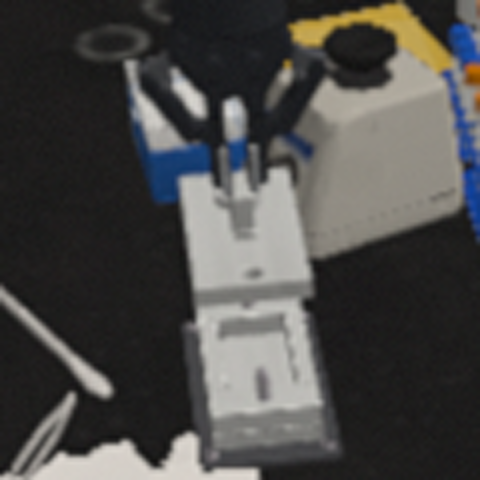

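View pics/top3.png

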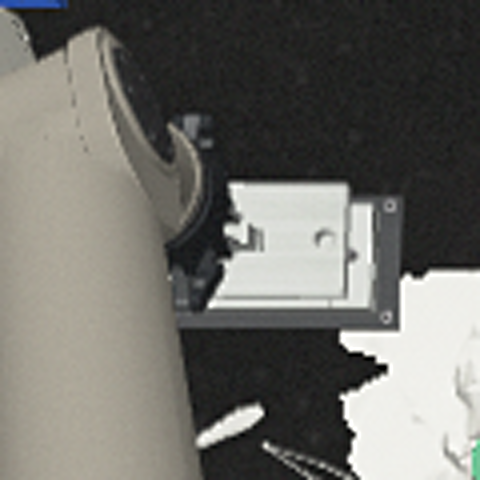

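The plate is level and over the base. The two cameras agree that it needs about +2.9 mm in x and +2.1 mm in y. I'll descend to just above the pins and look again.

```bash
cat > rel.py <<'E'
from cl import *
from station import bot
import sys
k=sys.argv[1];o=bot.get_obs();z=o['eef_pos'][2]-.0197;x,y=o['eef_pos'][:2]
for n in('side','top'):
    p,d=bot.read_camera(n);np.savez(n+k+'.npz',p=p,d=d)
    P=cloud(n,d);s=P[...,2]
    m=(abs(P[...,0]-x)<.06)&(abs(P[...,1]-y)<.1)&(s>z+.009)&(s<z+.019);Q=P[m]
    r=cv2.minAreaRect((Q[:,:2]*1000).astype(np.float32));print(n,m.sum(),np.round(r[0],1),np.round(r[1],1),round(r[2],2),np.median(Q[:,2]).round(4),'ymin',(Q[:,1].min()*1000).round(1))
    A=np.c_[Q[:,:2]-Q[:,:2].mean(0),np.ones(len(Q))];print('tilt',np.linalg.lstsq(A,Q[:,2],rcond=None)[0].round(4))
    u,v=map(int,w2p(n,[x,y,z]));u0=max(u-40,0);v0=max(v-40,0);cv2.imwrite(f'pics/{n}{k}.png',cv2.resize(p[v0:v0+80,u0:u0+80,::-1],(560,560),interpolation=cv2.INTER_CUBIC))
E
python3 -m jog '15 1 1 0 0 0 0;15 1 1 0 0 0 0;15 0 1 0 0 0 0;10 0 0 0 0 0 0;3 0 0 0 0 0 0';python3 -m jog '0 0 0 0 0 0 0;0 0 0 0 0 0 0';python3 rel.py 4;python3 go.py
```

```text
t: 7.4
eef_pos: [0.4861, 0.3095, 0.094]
tool_rot: [0.706, -0.002, 0.708, 0.001]
contact_force: [-0.1, -0.5, -5.3]
gripper_width: 0.148
t: 7.6
eef_pos: [0.4876, 0.3105, 0.0964]
tool_rot: [0.707, -0.001, 0.707, 0.001]
contact_force: [0.2, -0.4, -4.7]
gripper_width: 0.151
side 682 [485.5 310.4] [ 80.1 160. ] 0.15 0.0925 ymin 230.4
tilt [0.0008 0.008  0.0922]
top 667 [486.9 299.5] [ 80.9 129. ] 0.3 0.0904 ymin 234.9
tilt [-0.0016  0.004   0.0903]
t 7.70 pos [487.6 310.7  96.8] jaw 0.23 toolx [ 1.e-03  9.e-04 -1.e+00] F [ 0.6 -0.  -4.4] M [-0.   -0.04  0.02] w 0.145 q [-1.07  0.49  0.52  1.92 -0.33  0.81 -0.37]
```

View pics/side4.png

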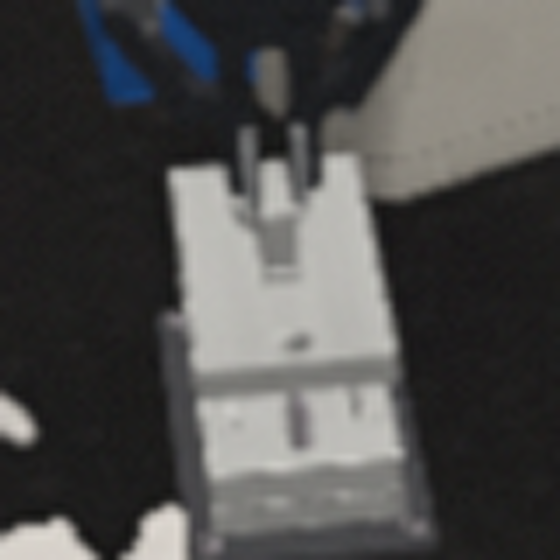

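View pics/top4.png

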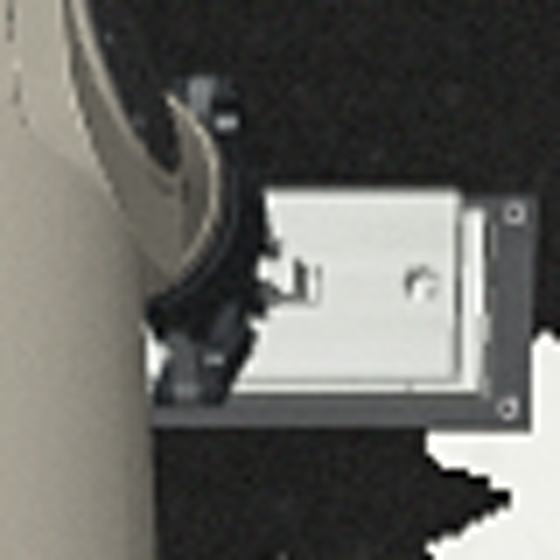

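```bash
python3 -m jog '4 -1 0 0 0 0 0;4 0 0 0 0 0 0;4 0 0 0 0 0 0;0 0 0 0 0 0 0';python3 go.py; python3 -m jog '4 0 0 0 0 0 0;4 0 0 0 0 0 0;0 0 0 0 0 0 0;0 0 0 0 0 0 0';python3 go.py
```

```text
t: 8.1
eef_pos: [0.4866, 0.3091, 0.0834]
tool_rot: [0.707, -0.002, 0.707, 0.001]
contact_force: [-0.2, -0.0, -4.4]
gripper_width: 0.146
t 8.10 pos [486.6 309.1  83.4] jaw 0.23 toolx [-1.e-03 -8.e-04 -1.e+00] F [-0.2 -0.  -4.4] M [0.01 0.01 0.04] w 0.146 q [-1.06  0.51  0.51  1.93 -0.34  0.79 -0.36]
t: 8.5
eef_pos: [0.4871, 0.3093, 0.076]
tool_rot: [0.707, -0.001, 0.707, 0.001]
contact_force: [0.1, -0.2, -4.3]
gripper_width: 0.144
t 8.50 pos [487.1 309.3  76. ] jaw 0.23 toolx [-2.e-04 -2.e-04 -1.e+00] F [ 0.1 -0.2 -4.3] M [-0.01  0.01  0.02] w 0.144 q [-1.05  0.52  0.5   1.93 -0.35  0.77 -0.35]
```

```bash
python3 -m jog '4 0 0 0 0 0 0;4 0 0 0 0 0 0;0 0 0 0 0 0 0;0 0 0 0 0 0 0';python3 go.py; python3 -m jog '3 0 0 0 0 0 0;3 0 0 0 0 0 0;2 0 0 0 0 0 0;0 0 0 0 0 0 0;0 0 0 0 0 0 0';python3 go.py;python3 rel.py 5
```

```text
t: 8.9
eef_pos: [0.487, 0.3092, 0.0679]
tool_rot: [0.707, -0.001, 0.707, 0.001]
contact_force: [-0.2, 0.3, -4.7]
gripper_width: 0.144
t 8.90 pos [487.  309.2  67.9] jaw 0.23 toolx [-3.e-04 -3.e-04 -1.e+00] F [-0.2  0.3 -4.7] M [ 0.05 -0.06  0.02] w 0.144 q [-1.05  0.53  0.49  1.94 -0.36  0.76 -0.35]
t: 9.4
eef_pos: [0.4872, 0.3093, 0.06]
tool_rot: [0.707, -0.001, 0.707, 0.001]
contact_force: [-0.5, 0.2, -4.6]
gripper_width: 0.145
t 9.40 pos [487.2 309.3  60. ] jaw 0.23 toolx [-0. -0. -1.] F [-0.5  0.2 -4.6] M [ 0.02  0.   -0.01] w 0.145 q [-1.04  0.54  0.48  1.94 -0.36  0.74 -0.34]
side 665 [485.3 308.7] [ 80.2 159.1] 0.07 0.0559 ymin 229.2
tilt [-0.0003  0.0052  0.0557]
top 609 [485.9 300.5] [ 76.7 133.4] 0.31 0.0539 ymin 233.7
tilt [-0.0029 -0.0014  0.054 ]
```

View pics/side5.png

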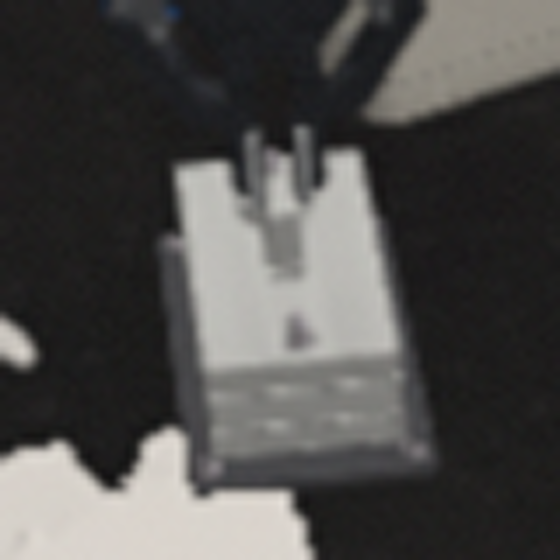

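The near pin shows in its hole at crop (298,330) and the halves are almost closed, with no contact force yet. I'll go down in small steps until it touches.

```bash
python3 -m jog '1 0 0 0 0 0 0;0 0 0 0 0 0 0;0 0 0 0 0 0 0';python3 -m jog '1 0 0 0 0 0 0;0 0 0 0 0 0 0;0 0 0 0 0 0 0';python3 go.py
```

```text
t: 9.8
eef_pos: [0.4873, 0.3094, 0.0597]
tool_rot: [0.707, -0.001, 0.707, 0.002]
contact_force: [-3.1, -2.2, 5.3]
gripper_width: 0.147
t: 10.1
eef_pos: [0.4873, 0.3094, 0.0597]
tool_rot: [0.707, -0.001, 0.707, 0.002]
contact_force: [-6.2, -2.8, 16.2]
gripper_width: 0.146
t 10.10 pos [487.3 309.4  59.7] jaw 0.21 toolx [-4.0e-04  1.2e-03 -1.0e+00] F [-6.2 -2.8 16.2] M [-0.67  1.36 -0.04] w 0.146 q [-1.04  0.55  0.48  1.94 -0.37  0.74 -0.34]
```

Contact is at TCP z = 0.0597, which matches the seated height (40 + 19.7 mm). Releasing.

```bash
python3 -m jog '-1 0 0 0 0 0 0;-0.5 0 0 0 0 0 12;0 0 0 0 0 0 25;0 0 0 0 0 0 45;0 0 0 0 0 0 45' 20;python3 go.py;python3 -m jog '-15 0 0 0 0 0 45;-25 0 0 0 0 0 45;-35 0 0 0 0 0 45;-35 0 0 0 0 0 45;-20 0 0 0 0 0 45';python3 -m jog '0 -30 0 0 0 0 45;0 -45 0 0 0 0 45;0 -45 0 0 0 0 45;0 -45 0 0 0 0 45;0 -45 0 0 0 0 45';python3 go.py;python3 - <<'E'
from cl import *
from station import bot
for n in('side','top'):
    p,d=bot.read_camera(n);np.savez(n+'6.npz',p=p,d=d)
    P=cloud(n,d);s=P[...,2]
    R=(abs(P[...,0]-.486)<.06)&(abs(P[...,1]-.309)<.09)
    for lab,a,b in(('plate',.05,.058),('rib',.076,.1),):
        Q=P[R&(s>a)&(s<b)]
        r=cv2.minAreaRect((Q[:,:2]*1000).astype(np.float32));print(n,lab,len(Q),np.round(r[0],1),np.round(r[1],1),round(r[2],2),Q[:,2].mean().round(4))
        if lab=='plate':
            A=np.c_[Q[:,:2]-Q[:,:2].mean(0),np.ones(len(Q))];print('tilt',np.linalg.lstsq(A,Q[:,2],rcond=None)[0].round(4))
    Q=P[R&(s>.059)&(s<.072)&(abs(P[...,1]-.345)<.019)]
    if len(Q):(c,rr)=cv2.minEnclosingCircle((Q[:,:2]*1000).astype(np.float32));print('neck',len(Q),np.round(c,1),round(rr,1),Q[:,2].mean())
    u,v=map(int,w2p(n,[.486,.309,.05]));cv2.imwrite(f'pics/{n}6.png',cv2.resize(p[v-40:v+40,u-40:u+40,::-1],(560,560),interpolation=cv2.INTER_CUBIC))
E
```

```text
t: 10.6
eef_pos: [0.4876, 0.3095, 0.0596]
tool_rot: [0.707, -0.001, 0.707, 0.002]
contact_force: [-0.3, -0.7, -0.3]
gripper_width: 0.525
t 10.60 pos [487.6 309.5  59.6] jaw 0.23 toolx [ 7.e-04  3.e-04 -1.e+00] F [-0.3 -0.7 -0.3] M [-0.03  0.01  0.12] w 0.525 q [-1.04  0.55  0.48  1.94 -0.37  0.74 -0.34]
t: 11.1
eef_pos: [0.4887, 0.3097, 0.1936]
tool_rot: [0.708, -0.0, 0.706, 0.002]
contact_force: [-0.7, 0.1, -0.3]
gripper_width: 0.527
t: 11.6
eef_pos: [0.4881, 0.0975, 0.1908]
tool_rot: [0.708, -0.001, 0.707, 0.002]
contact_force: [0.5, -0.2, 0.1]
gripper_width: 0.532
t 11.60 pos [488.1  97.5 190.8] jaw 0.22 toolx [ 0.0013  0.0011 -1.    ] F [ 0.5 -0.2  0.1] M [ 0.05 -0.03 -0.02] w 0.532 q [-0.9   0.23  0.67  2.03 -0.18  0.94 -0.13]
side plate 576 [485.4 309.4] [ 80.  161.3] 0.33 0.0554
tilt [-0.0033  0.0025  0.0554]
side rib 49 [486. 305.] [32.7 14.8] 83.85 0.0852
neck 27 [484.3 341.1] 39.0 0.061955341770664946
top plate 894 [485.8 310.1] [ 76.6 150.7] 0.28 0.0537
tilt [-0.0025 -0.0004  0.0537]
top rib 56 [485.8 310.1] [14.  32.7] 4.93 0.0853
neck 55 [490.7 341.2] 29.0 0.06198239896138084
```

View pics/side6.png

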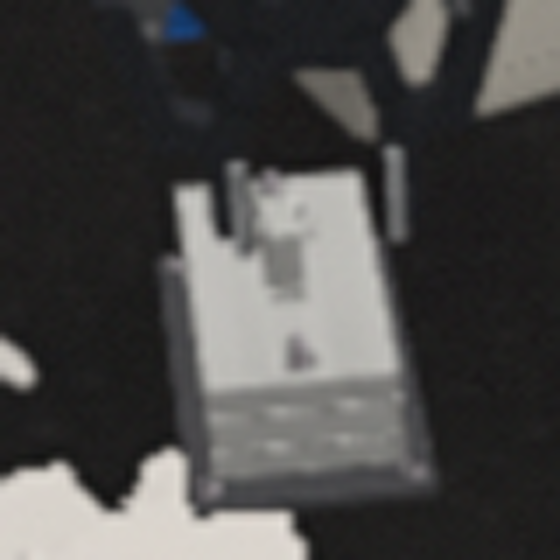

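View pics/top6.png

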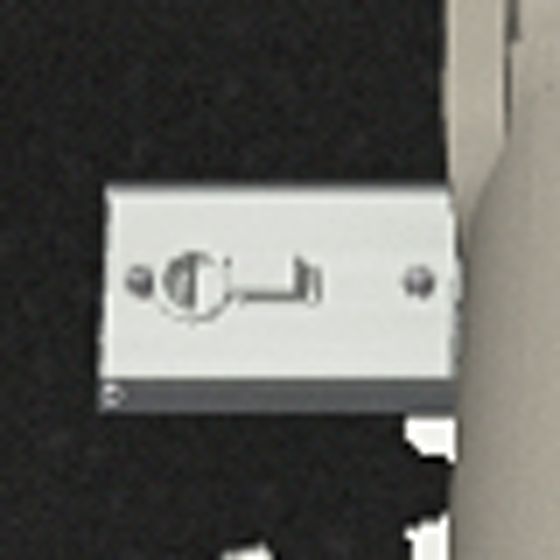

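The top half is closed: plate top at about 54 mm, level, with both pins in their holes at top crop (140,282) and (418,282) and the neck at (190,285). Next is the stopper.

```bash
python3 -m jog '0 -45 1 0 0 0 45;0 -45 1 0 0 0 45;0 -45 1 0 0 0 45;0 -45 1 0 0 0 45;0 -45 1 0 0 0 45';python3 -m jog '0 -45 1 0 0 0 45;10 -45 1 0 0 0 45;15 -40 1 0 0 0 45;20 -30 0 0 0 0 45;20 -20 0 0 0 0 45';python3 -m jog '10 -5 0 0 0 0 45;0 0 0 0 0 0 45';python3 go.py 496.3 -309.3 85 0
python3 - <<'E'
from cl import *
p,d=[np.load('top6.npz')[k] for k in 'pd'];P=cloud('top',d);s=P[...,2]
# neck: bore rim dark ring / points deeper than plate inside
m=(abs(P[...,0]-.486)<.03)&(abs(P[...,1]-.345)<.03)
Q=P[m&(s<.048)];print('bore-deep',len(Q),(Q.mean(0)*1000).round(1))
Q=P[m&(s>.057)&(s<.068)&(np.hypot(P[...,0]-.486,P[...,1]-.3455)<.019)];print(len(Q),((Q.min(0)+Q.max(0))*500).round(1),((Q.max(0)-Q.min(0))*1000).round(1))
E
```

```text
t: 12.2
eef_pos: [0.4942, -0.1271, 0.1907]
tool_rot: [0.708, -0.001, 0.707, 0.002]
contact_force: [0.7, -0.2, 0.9]
gripper_width: 0.53
t: 12.7
eef_pos: [0.4979, -0.3085, 0.1251]
tool_rot: [0.708, -0.001, 0.707, 0.0]
contact_force: [0.5, 0.1, 0.7]
gripper_width: 0.525
t: 12.9
eef_pos: [0.4971, -0.3104, 0.1139]
tool_rot: [0.706, -0.001, 0.708, 0.001]
contact_force: [-0.4, 0.3, 0.3]
gripper_width: 0.529
t 12.90 pos [ 497.1 -310.4  113.9] jaw 0.17 toolx [-1.9e-03  8.0e-04 -1.0e+00] F [-0.4  0.3  0.3] M [-0.01 -0.03  0.03] w 0.529 q [-0.06  0.52  0.69  1.89 -0.43  0.88  0.85]
shift in present tool axes [28.9  1.1 -0.7] rot units [ 0.028 -0.018 -0.008]
shift in final tool axes [28.9  1.1 -0.8]
bore-deep 46 [488.4 353.   33. ]
52 [487.6 346.   62.2] [33.8 31.4 10. ]
```

```bash
python3 -m jog '12 0.5 -0.5 0 0 0 45;15 0.5 0 0 0 0 45;10 0 0 0 0 0 45;0 0 0 0 0 0 45';python3 go.py 496.3 -309.3 34 0;python3 - <<'E'
from h import *
from station import bot
for n in('side','top'):
    p,d=bot.read_camera(n)
    u,v=map(int,w2p(n,[.496,-.309,.05]));cv2.imwrite(f'pics/{n}7.png',cv2.resize(p[v-40:v+40,u-40:u+40,::-1],(560,560),interpolation=cv2.INTER_CUBIC))
E
```

```text
t: 13.3
eef_pos: [0.4964, -0.308, 0.0759]
tool_rot: [0.706, -0.001, 0.708, 0.002]
contact_force: [0.7, -0.4, 0.3]
gripper_width: 0.53
t 13.30 pos [ 496.4 -308.    75.9] jaw 0.3 toolx [-0.0025  0.0016 -1.    ] F [ 0.7 -0.4  0.3] M [-0.04  0.02 -0.01] w 0.53 q [-0.03  0.57  0.65  1.92 -0.47  0.81  0.88]
shift in present tool axes [41.9 -1.3 -0. ] rot units [ 0.05  -0.024 -0.016]
shift in final tool axes [41.9 -1.3 -0.1]
```

View pics/side7.png

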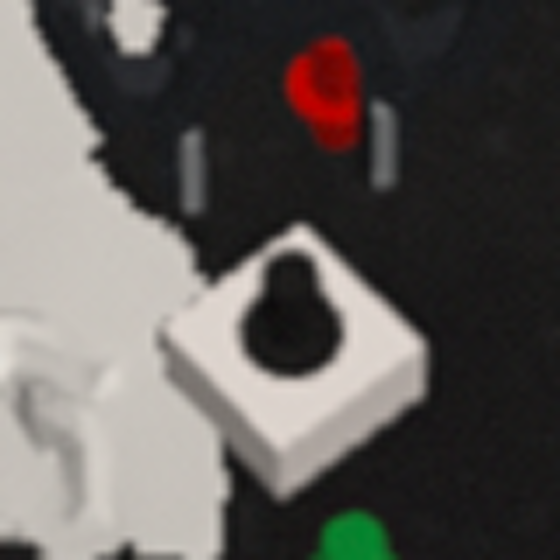

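The fingers at crop (193,170) and (383,145) are centred on the black head at (290,270). The red look-alike is well behind them.

```bash
python3 -m jog '12 -1 0 0 0 0 45;12 0 0 0 0 0 45;10 0 0 0 0 0 45;7 0 0 0 0 0 45;0 0 0 0 0 0 45';python3 go.py 496.3 -309.3 34 0.3;python3 -m jog '0 0 0 0 0 0 30;0 0 0 0 0 0 5;0 0 0 0 0 0 5;0 0 0 0 0 0 5;0 0 0 0 0 0 5' 25;python3 go.py
```

```text
t: 13.9
eef_pos: [0.4963, -0.3102, 0.0352]
tool_rot: [0.706, -0.001, 0.708, 0.002]
contact_force: [-0.2, 0.1, -0.3]
gripper_width: 0.529
t 13.90 pos [ 496.3 -310.2   35.2] jaw 0.22 toolx [-0.0021  0.001  -1.    ] F [-0.2  0.1 -0.3] M [ 0.01 -0.    0.02] w 0.529 q [ 0.01  0.63  0.61  1.93 -0.52  0.74  0.92]
shift in present tool axes [1.2 0.9 0. ] rot units [-0.014 -0.02  -0.009]
shift in final tool axes [1.2 0.9 0. ]
t: 14.4
eef_pos: [0.4973, -0.3107, 0.0368]
tool_rot: [0.707, -0.001, 0.707, 0.001]
contact_force: [-0.0, 0.3, -0.1]
gripper_width: 0.061
t 14.40 pos [ 497.3 -310.7   36.8] jaw 0.23 toolx [ 4.e-04 -1.e-04 -1.e+00] F [-0.   0.3 -0.1] M [ 0.03 -0.02  0.03] w 0.061 q [ 0.    0.63  0.61  1.93 -0.52  0.74  0.92]
```

The fingers closed on nothing (5 mm). I'll look.

```bash
python3 - <<'E'
from h import *
from station import bot
a=[]
for n in('side','top'):
    p,d=bot.read_camera(n)
    u,v=map(int,w2p(n,[.496,-.309,.05]));a.append(cv2.resize(p[v-30:v+30,u-30:u+30,::-1],(400,400),interpolation=cv2.INTER_CUBIC))
cv2.imwrite('pics/b8.png',np.hstack(a))
E
```

```text
(no output)
```

View pics/b8.png

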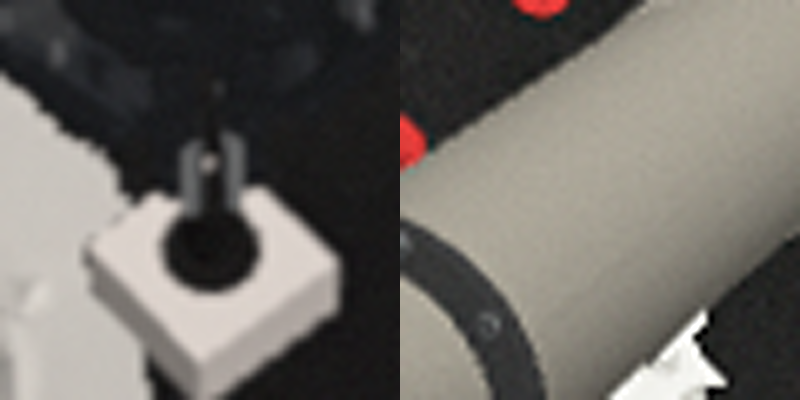

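```bash
python3 -m jog '0 0 0 0 0 0 0;0 0 0 0 0 0 0' 25;python3 go.py; python3 - <<'E'
from h import *
for z in(.03,.058):print(w2p('side',[.4955,-.3095,z]),w2p('side',[.496,-.309,.05]))
E
```

```text
t: 14.7
eef_pos: [0.4971, -0.3106, 0.0366]
tool_rot: [0.707, -0.001, 0.707, 0.001]
contact_force: [0.3, 0.0, -0.1]
gripper_width: -0.001
t 14.70 pos [ 497.1 -310.6   36.6] jaw 0.23 toolx [ 0.e+00  1.e-04 -1.e+00] F [ 0.3  0.  -0.1] M [ 0.05  0.03 -0.  ] w -0.001 q [ 0.    0.63  0.61  1.93 -0.52  0.74  0.92]
(np.float64(287.4109187723687), np.float64(315.2463347952215)) (np.float64(287.5178385078975), np.float64(309.44727352872445))
(np.float64(287.27079444921054), np.float64(307.41223167392366)) (np.float64(287.5178385078975), np.float64(309.44727352872445))
```

```bash
python3 - <<'E'
from cl import *
from station import bot
p,d=bot.read_camera('side');np.savez('side9.npz',p=p,d=d)
u,v=288,309;cv2.imwrite('pics/b9.png',cv2.resize(p[v-30:v+20,u-25:u+25,::-1],(600,600),interpolation=cv2.INTER_NEAREST))
P=cloud('side',d)
for r in range(292,326): print(r,*['(%d,%d,%d)'%tuple(P[r,c]*1000) if d[r,c] else '-' for c in(282,285,287,289,292)], p[r,287])
P0=cloud('side',np.load('side0.npz')['d']);p0=np.load('side0.npz')['p']
print('start')
for r in range(303,322): print(r,*['(%d,%d,%d)'%tuple(P0[r,c]*1000) if np.isfinite(P0[r,c,0]) else '-' for c in(282,285,287,289,292)])
E
```

```text
292 (483,-325,134) (489,-325,132) (496,-301,99) (499,-309,109) (502,-325,130) [32 31 32]
293 (483,-326,131) (489,-326,130) (496,-304,99) (499,-311,108) (502,-326,128) [35 34 36]
294 (483,-328,131) (489,-325,125) - (498,-317,113) (503,-320,116) [36 34 36]
295 (484,-321,118) (489,-321,118) (495,-308,99) (498,-317,110) (503,-321,115) [34 33 34]
296 (483,-322,117) (489,-321,114) (495,-310,98) (498,-318,109) (503,-319,109) [32 31 34]
297 (484,-321,111) (490,-319,108) (494,-313,99) (497,-320,107) (503,-321,108) [31 31 34]
298 (483,-322,110) (489,-321,108) (494,-315,98) (497,-322,107) (503,-323,108) [29 29 31]
299 (483,-321,106) (489,-322,106) (494,-316,96) (498,-317,97) (503,-322,102) [44 44 46]
300 (483,-320,101) (489,-321,101) (493,-320,98) (497,-319,97) (504,-315,90) [69 69 70]
301 (484,-316,92) (489,-319,95) (493,-321,97) (497,-320,94) (504,-318,90) [87 87 87]
302 (484,-315,87) (489,-321,94) (493,-319,90) (497,-320,91) (504,-316,84) [92 92 93]
303 (484,-317,86) (489,-322,92) (493,-320,89) (497,-320,88) (504,-315,79) [92 93 93]
304 (483,-318,84) (489,-321,87) (493,-319,84) (497,-321,86)
[... 2527 characters left out ...]
18,54) (497,-319,55) (506,-301,27)
313 (484,-304,32) (489,-315,48) (493,-317,49) (497,-317,49) (505,-305,29)
314 (484,-304,30) (489,-315,45) (493,-317,47) (497,-318,46) (505,-309,32)
315 (484,-306,29) (489,-314,40) (493,-318,44) (497,-318,44) (504,-312,33)
316 (484,-310,31) (489,-314,36) (493,-318,40) (497,-320,42) (504,-315,34)
317 (483,-311,29) (489,-313,30) (493,-316,34) (497,-319,37) (504,-315,31)
318 (483,-313,28) (489,-315,30) (493,-318,33) (497,-317,32) (503,-319,32)
319 (483,-317,30) (489,-318,31) (493,-317,28) (497,-320,31) (503,-321,33)
320 (483,-317,26) (488,-319,29) (492,-323,33) (496,-323,32) (503,-322,30)
321 (482,-320,28) (488,-323,31) (492,-324,31) (496,-323,29) (503,-323,27)
```

View pics/b9.png

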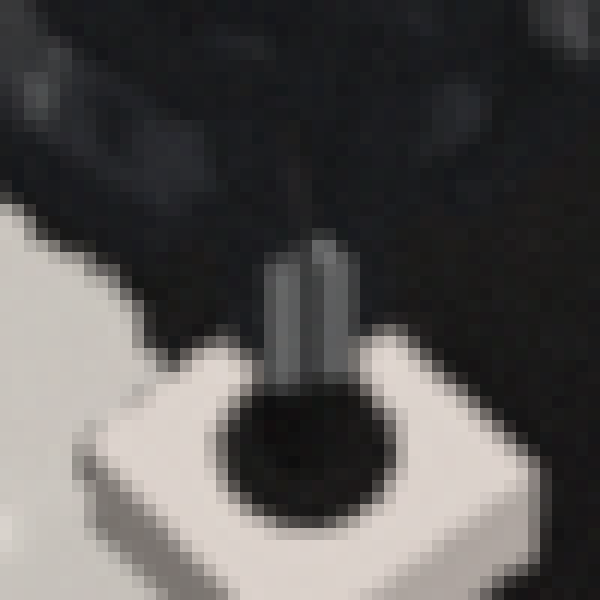

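The shut fingertips actually sit just on top of the head: gray pads end at crop row 390, z about 0.060 by depth, although the reported TCP is 0.037. So the tips really are about 22 mm higher than reported, and the rib was only held near its top. The stopper hasn't moved. I'll reopen, go down another 24 mm and close.

```bash
python3 -m jog '0 0 0 0 0 0 45;0 0 0 0 0 0 45;0 0 0 0 0 0 45;0 0 0 0 0 0 45';python3 -m jog '8 0 0 0 0 0 45;8 0 0 0 0 0 45;5 0 0 0 0 0 45;3 0 0 0 0 0 45;0 0 0 0 0 0 45';python3 go.py;python3 - <<'E'
from cl import *
from station import bot
p,d=bot.read_camera('side')
u,v=288,309;cv2.imwrite('pics/b10.png',cv2.resize(p[v-30:v+20,u-25:u+25,::-1],(600,600),interpolation=cv2.INTER_NEAREST))
E
```

```text
t: 15.15
eef_pos: [0.4971, -0.3107, 0.0366]
tool_rot: [0.707, -0.001, 0.707, 0.001]
contact_force: [0.0, 0.1, -0.4]
gripper_width: 0.527
t: 15.65
eef_pos: [0.4967, -0.3105, 0.0119]
tool_rot: [0.707, -0.001, 0.707, 0.002]
contact_force: [0.0, -0.5, 0.0]
gripper_width: 0.526
t 15.65 pos [ 496.7 -310.5   11.9] jaw 0.23 toolx [-1.1e-03  4.0e-04 -1.0e+00] F [ 0.  -0.5  0. ] M [-0.02 -0.01  0.02] w 0.526 q [ 0.03  0.66  0.58  1.94 -0.55  0.7   0.94]
```

View pics/b10.png

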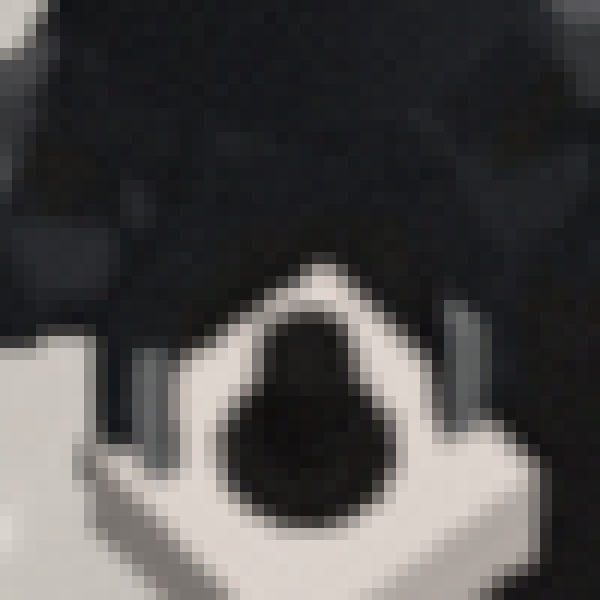

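The pads at crop (155,410) and (467,365) straddle the head (305,350), with tips at about z = 0.037, just above the collar.

```bash
python3 -m jog '0 0 0 0 0 0 25;0 0 0 0 0 0 10;0 0 0 0 0 0 8;0 0 0 0 0 0 8;0 0 0 0 0 0 8' 25;python3 go.py;python3 - <<'E'
from cl import *
from station import bot
p,d=bot.read_camera('side')
u,v=288,309;cv2.imwrite('pics/b11.png',cv2.resize(p[v-30:v+20,u-25:u+25,::-1],(600,600),interpolation=cv2.INTER_NEAREST))
E
```

```text
t: 16.2
eef_pos: [0.4973, -0.3108, 0.0129]
tool_rot: [0.707, -0.001, 0.707, 0.001]
contact_force: [-0.1, 1.5, 2.9]
gripper_width: 0.194
t 16.20 pos [ 497.3 -310.8   12.9] jaw 0.22 toolx [ 5.e-04 -2.e-04 -1.e+00] F [-0.1  1.5  2.9] M [0.03 0.18 0.02] w 0.194 q [ 0.03  0.66  0.58  1.94 -0.55  0.7   0.94]
```

View pics/b11.png

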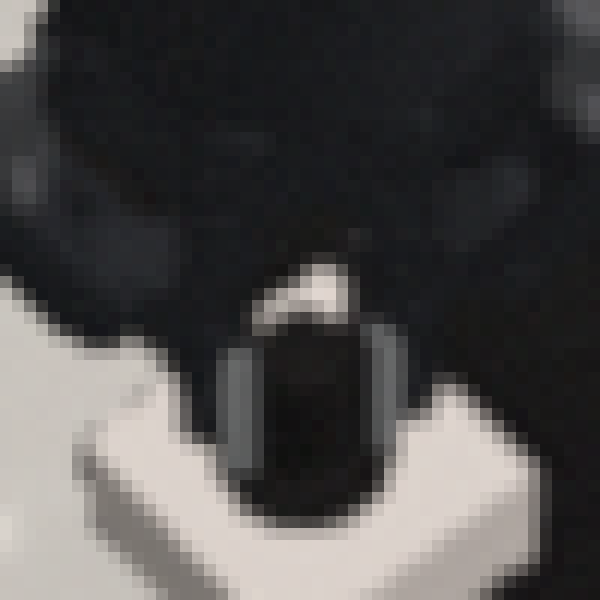

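Gripped (16.5 mm). From the camera displacement, the stopper's place is at reported (487.5, 343), with final z about 12.9 + 36 = 49 mm. Lifting.

```bash
python3 -m jog '0 0 0 0 0 0 5;-8 0 0 0 0 0 5;-15 0 0 0 0 0 5;-20 0 0 0 0 0 5;-30 0 0 0 0 0 5' 35;python3 -m jog '-30 0 0 0 0 0 5;-25 0 0 0 0 0 5;-10 0 0 0 0 0 5;0 0 0 0 0 0 5' ;python3 go.py 487.5 343.2 140 0.2;python3 - <<'E'
from cl import *
from station import bot
p,d=bot.read_camera('side')
u,v=map(int,w2p('side',[.497,-.31,.13]));cv2.imwrite('pics/b12.png',cv2.resize(p[v-35:v+35,u-35:u+35,::-1],(560,560),interpolation=cv2.INTER_CUBIC))
E
```

```text
t: 16.75
eef_pos: [0.4963, -0.3101, 0.0861]
tool_rot: [0.706, -0.001, 0.708, 0.002]
contact_force: [0.7, 0.2, 0.3]
gripper_width: 0.199
t: 17.15
eef_pos: [0.498, -0.311, 0.1522]
tool_rot: [0.708, -0.002, 0.706, 0.001]
contact_force: [0.4, 0.5, -0.8]
gripper_width: 0.194
t 17.15 pos [ 498.  -311.   152.2] jaw 0.24 toolx [ 3.e-03 -9.e-04 -1.e+00] F [ 0.4  0.5 -0.8] M [-0.02 -0.07 -0.  ] w 0.194 q [-0.09  0.48  0.73  1.87 -0.39  0.94  0.82]
shift in present tool axes [ 11.6 654.3  -7.8] rot units [0.006 0.028 0.008]
shift in final tool axes [ 12.2 654.3  -8.2]
```

View pics/b12.png

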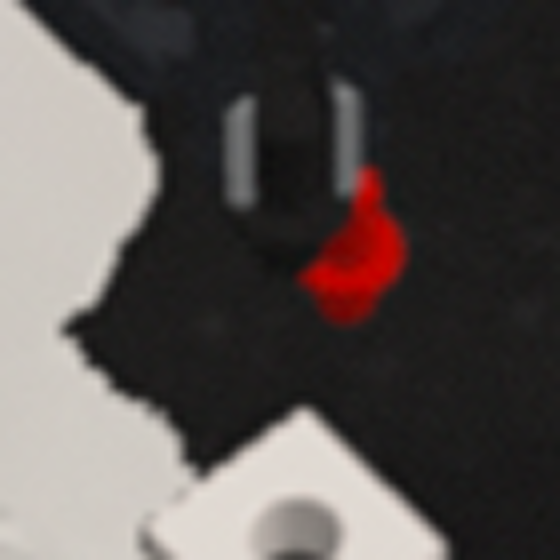

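The stand's hole is empty at crop (298,530), and the stopper hangs upright in the fingers at (290,170). I'll carry it to the neck.

```bash
python3 -m jog '0 20 0 0 0 0 5;0 35 -0.6 0 0 0 5;0 45 -0.7 0 0 0 5;0 45 -0.7 0 0 0 5;0 45 -0.7 0 0 0 5';python3 -m jog '0 45 -0.7 0 0 0 5;0 45 -0.7 0 0 0 5;0 45 -0.7 0 0 0 5;0 45 -0.7 0 0 0 5;0 45 -0.7 0 0 0 5';python3 -m jog '0 45 -0.6 0 0 0 5;0 45 -0.6 0 0 0 5;0 45 -0.6 0 0 0 5;0 35 0 0 0 0 5;0 25 0 0 0 0 5';python3 -m jog '0 20 0 0 0 0 5;0 14 0 0 0 0 5;0 7 0 0 0 0 5;0 0 0 0 0 0 5';python3 go.py 487.5 343.2 80 0.2
```

```text
t: 17.7
eef_pos: [0.4922, -0.1187, 0.1491]
tool_rot: [0.706, -0.001, 0.708, 0.001]
contact_force: [1.3, 0.0, -0.2]
gripper_width: 0.197
t: 18.2
eef_pos: [0.4878, 0.106, 0.1494]
tool_rot: [0.706, -0.002, 0.708, 0.001]
contact_force: [0.9, -1.2, -0.3]
gripper_width: 0.199
t: 18.7
eef_pos: [0.4849, 0.3022, 0.1487]
tool_rot: [0.706, -0.003, 0.708, 0.002]
contact_force: [0.4, 0.2, -0.2]
gripper_width: 0.193
t: 19.1
eef_pos: [0.4865, 0.3403, 0.1502]
tool_rot: [0.707, -0.002, 0.707, 0.001]
contact_force: [0.0, 0.2, -1.6]
gripper_width: 0.195
t 19.10 pos [486.5 340.3 150.2] jaw 0.23 toolx [-3.e-04 -6.e-04 -1.e+00] F [ 0.   0.2 -1.6] M [ 0.06 -0.01 -0.02] w 0.195 q [-1.19  0.47  0.64  1.84 -0.34  0.94 -0.4 ]
shift in present tool axes [70.2  3.   1. ] rot units [ 0.006 -0.003  0.006]
shift in final tool axes [70.2  2.9  1. ]
```

```bash
python3 -m jog '15 2 1 0 0 0 5;20 1 0 0 0 0 5;20 0 0 0 0 0 5;12 0 0 0 0 0 5;3 0 0 0 0 0 5';python3 -m jog '0 0 0 0 0 0 5;0 0 0 0 0 0 5';python3 go.py 487.5 343.2 80 0.2;python3 - <<'E'
from cl import *
from station import bot
a=[]
for n in('side','top'):
    p,d=bot.read_camera(n);np.savez(n+'13.npz',p=p,d=d)
    P=cloud(n,d);s=P[...,2]
    m=(abs(P[...,0]-.487)<.03)&(abs(P[...,1]-.345)<.03)&(s>.07)&(s<.13)&(p.max(2)<45)
    Q=P[m];print(n,len(Q),(Q.min(0)*1000).round(1),(Q.max(0)*1000).round(1)) if len(Q) else 0
    u,v=map(int,w2p(n,[.487,.345,.08]));a.append(cv2.resize(p[v-25:v+25,u-25:u+25,::-1],(400,400),interpolation=cv2.INTER_CUBIC))
cv2.imwrite('pics/b13.png',np.hstack(a))
E
```

```text
t: 19.6
eef_pos: [0.4868, 0.3416, 0.0788]
tool_rot: [0.706, -0.002, 0.708, 0.0]
contact_force: [-0.1, 0.8, 0.5]
gripper_width: 0.196
t: 19.8
eef_pos: [0.4882, 0.3433, 0.0813]
tool_rot: [0.707, -0.001, 0.707, 0.001]
contact_force: [-0.0, 0.3, 0.1]
gripper_width: 0.195
t 19.80 pos [488.2 343.3  81.3] jaw 0.2 toolx [ 1.e-03  8.e-04 -1.e+00] F [-0.   0.3  0.1] M [ 0.05 -0.02 -0.01] w 0.195 q [-1.15  0.56  0.58  1.89 -0.41  0.81 -0.35]
shift in present tool axes [ 1.3 -0.1 -0.7] rot units [-0.001  0.009 -0.007]
shift in final tool axes [ 1.3 -0.1 -0.7]
side 108 [464.3 325.4  82.4] [507.7 347.4 129.7]
top 38 [469.2 329.9  89.1] [498.4 341.2 129.1]
```

View pics/b13.png

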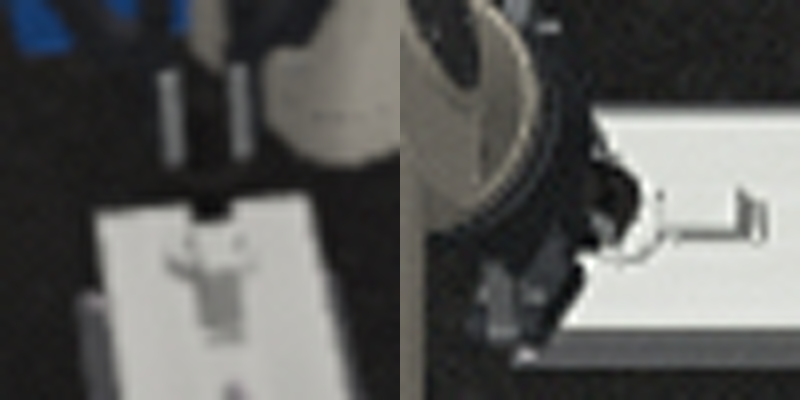

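```bash
python3 - <<'E'
from cl import *
p=np.load('top13.npz')['p'];s=np.load('side13.npz')['p']
u,v=map(int,w2p('top',[.487,.345,.08]));print(u-25,v-25)
g=cv2.cvtColor(p,cv2.COLOR_RGB2GRAY)
for r in range(v-10,v+12):print(r,*['%3d'%x for x in g[r,u-5:u+14]])
us,vs=map(int,w2p('side',[.487,.345,.08]));print(us-25,vs-25)
g=cv2.cvtColor(s,cv2.COLOR_RGB2GRAY)
for r in range(vs-8,vs+10):print(r,*['%3d'%x for x in g[r,us-16:us+18]])
cv2.imwrite('pics/b14.png',np.hstack([cv2.resize(q[b-15:b+15,a-15:a+15,::-1],(400,400),interpolation=cv2.INTER_NEAREST) for q,a,b in((p,u,v),(s,us,vs))]))
E
```

```text
140 191
206  27  25  30  31 120 230 230 228 226 228 227 227 228 226 228 228 228 228 229
207  26  28  26  31  71 171 227 222 220 221 222 222 220 220 220 220 220 221 220
208  27  27  29  22  52 117 231 222 218 219 218 218 219 219 219 221 219 220 219
209  25  28  22  28  93  77 218 218 221 218 219 218 219 219 219 219 217 219 219
210  28  26  30  31 107  96 125 181 225 221 220 219 219 219 219 218 220 218 220
211  27  29  29  26  19  33  74 141 218 225 219 220 219 220 219 218 220 219 220
212  21  28  30  35  27  19  23  28 122 215 223 219 218 219 217 219 218 219 218
213  30  28  26  37  34  21  38  37  32 113 228 223 218 217 218 218 219 218 217
214  30  28  30  41  36  26  27  39  32  44 230 234 203 221 222 220 220 220 221
215  28  28  31  39  35  21  16  34  32  41 191 226 139 221 219 220 219 216 220
216  32  27  30  38  27  16  26  34  36  48 189 217 196 220 221 218 218 219 219
217  30  31  33  51  62  42  24  37  33  87 233 219 195 219 218 219 220 218 219
218  23  30  30  35 112  97  63  34  48 131 229 226 201 213 215 217 213 215 219
219  25  27  29  37  81 110 107  30 113 236 227 221 
[... 2494 characters left out ...]

126  29  26  41 116 171 191 189 187 187 189 189 181 183 177 148 161 182 186 186 185 162 165 183 184 184 186 186 188 189 181 127  44  24  24
127  29  27  37 103 165 189 189 187 187 190 188 174 174 179 163 162 177 186 186 186 173 176 179 180 186 185 185 186 189 188 139  58  23  30
128  29  26  36  94 163 190 189 188 188 189 188 166 146 159 161 152 167 186 187 187 185 178 173 179 186 186 186 186 188 189 150  78  30  28
129  30  26  30  83 157 190 191 188 187 189 188 166 132 125 133 126 149 168 163 158 161 164 164 176 186 186 187 187 188 189 161 102  42  27
130  29  27  28  67 155 189 189 189 188 189 187 179 160 137 121 111 123 137 134 129 139 163 176 182 186 187 186 187 188 190 180 133  70  37
```

View pics/b14.png

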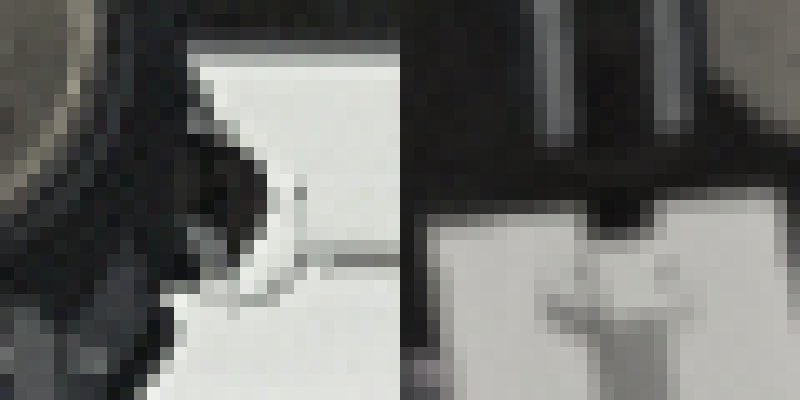

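```bash
python3 - <<'E'
from cl import *
print('collar right edge',onz('top',169.6,215.3,.0945), 'neck foot right edge',onz('top',172.0,215.5,.054))
# side: plug foot edges rows 121-122: left ~ col (us-16)+14.6 right ~ +19.2
us=252
for z in (.0744,):
    print('plug L,R x',onz('side',us-16+14.4,122,z)[0],onz('side',us-16+19.6,122,z)[0],'foot front y',onz('side',us+1,123.1,z))
print('neck front lowest, outer: ',onz('side',us-16+11.5,128,.054),onz('side',us-16+22,127.5,.054))
E
```

```text
collar right edge [0.4893125  0.32961089 0.0945    ] neck foot right edge [0.49447058 0.33327042 0.054     ]
plug L,R x 0.48037176758063116 0.49582104653262826 foot front y [0.48754822 0.34439333 0.0744    ]
neck front lowest, outer:  [0.47024639 0.35161885 0.054     ] [0.50199634 0.34911687 0.054     ]
```

```bash
python3 - <<'E'
from cl import *
for lab,P in(('tip',[.488,.3325,.102]),('tipgrasp',[.497,-.320,.034]),('foot',[.488,.3355,.0744]),('collar bottom front',[.488,.3275,.0944]),('rim front',[.486,.3265,.062]),('rim back',[.486,.3605,.062]),('neckfoot front',[.486,.3265,.054]),('collar0 front',[.496,-.3255,.026])):print(lab,np.round(w2p('side',np.array(P)),1))
d=np.load('side13.npz')['d'];P=cloud('side',d)
for r in range(106,126):print(r,*['(%d,%d,%d)'%tuple(P[r,c]*1000) if d[r,c] else '-' for c in(248,252,253,254,257)])
E
```

```text
tip [253.  117.4]
tipgrasp [288.9 318.4]
foot [253.4 124.7]
collar bottom front [253.3 120.5]
rim front [253.3 130. ]
rim back [252.2 123.7]
neckfoot front [253.4 132.2]
collar0 front [288.8 322.9]
106 (476,334,140) (499,562,0) (503,562,0) (506,560,0) (501,333,138)
107 (475,334,136) (488,345,128) (490,346,128) (493,344,129) (501,333,135)
108 (475,329,136) (487,335,132) (490,337,130) (493,340,128) (501,338,128)
109 (475,333,130) (487,339,126) (490,338,126) (492,336,127) (501,341,123)
110 (475,335,126) (486,334,125) (489,335,124) (492,338,122) (501,334,124)
111 (474,329,126) - (489,339,119) (492,336,120) (501,335,120)
112 (474,334,120) (486,338,116) (489,334,119) (492,337,116) (500,332,118)
113 (474,337,114) (486,334,115) (489,337,113) (492,340,111) (501,337,112)
114 (474,327,117) (485,328,116) (488,336,111) (492,338,109) (500,336,109)
115 (474,332,111) (485,336,107) (488,337,107) (491,337,106) (500,342,102)
116 (474,343,101) (485,330,108) (488,331,107) (491,338,102) (501,346,96)
117 (473,335,102) (485,333,102) (488,335,101) (491,333,102) (500,338,98)
118 (473,333,101) (484,331,100) (487,331,100) (490,332,99) (509,483,1)
119 (479,482,1) (484,330,97) (487,327,99) (490,333,95) (508,475,2)
120 (478,477,0) (484,332,93) (487,336,90) (490,339,88) (508,469,2)
121 (478,464,5) (484,334,88) (487,331,90) (490,335,87) (502,381,56)
122 (474,382,55) (484,338,82) (487,336,83) (490,336,83) (502,380,53)
123 (473,375,55) (483,331,83) (487,336,79) (490,336,79) (501,372,54)
124 (473,373,53) (483,317,89) (485,318,88) (488,318,87) (500,364,56)
125 (472,351,64) (482,315,86) (485,316,86) (488,312,88) (499,349,63)
```

The collar's centre is within about 1–2 mm of the neck in y and about +1 mm in x. I'll correct x by −1 and lower slowly while watching the forces.

```bash
python3 -m jog '4 0 -1 0 0 0 5;4 0 0 0 0 0 5;2 0 0 0 0 0 5;0 0 0 0 0 0 5';python3 go.py;python3 -m jog '3 0 0 0 0 0 5;3 0 0 0 0 0 5;0 0 0 0 0 0 5';python3 go.py;
```

```text
t: 20.3
eef_pos: [0.4862, 0.3432, 0.0702]
tool_rot: [0.707, -0.002, 0.707, 0.001]
contact_force: [0.1, -0.2, -0.6]
gripper_width: 0.195
t 20.30 pos [486.2 343.2  70.2] jaw 0.23 toolx [-6.e-04 -5.e-04 -1.e+00] F [ 0.1 -0.2 -0.6] M [ 0.03  0.03 -0.01] w 0.195 q [-1.14  0.57  0.57  1.89 -0.42  0.8  -0.34]
t: 20.6
eef_pos: [0.4862, 0.3431, 0.0641]
tool_rot: [0.707, -0.002, 0.707, 0.001]
contact_force: [-0.1, -0.3, -0.4]
gripper_width: 0.192
t 20.60 pos [486.2 343.1  64.1] jaw 0.23 toolx [-6.e-04 -5.e-04 -1.e+00] F [-0.1 -0.3 -0.4] M [-0.   -0.02 -0.05] w 0.192 q [-1.13  0.58  0.56  1.9  -0.43  0.78 -0.33]
```

```bash
python3 -m jog '3 0 0.6 0 0 0 5;3 0 0 0 0 0 5;0 0 0 0 0 0 5';python3 go.py;python3 -m jog '2 0 0 0 0 0 5;2 0 0 0 0 0 5;0 0 0 0 0 0 5;0 0 0 0 0 0 5';python3 go.py;
```

```text
t: 20.9
eef_pos: [0.4869, 0.3431, 0.0581]
tool_rot: [0.707, -0.002, 0.707, 0.001]
contact_force: [0.3, -0.5, 1.1]
gripper_width: 0.194
t 20.90 pos [486.9 343.1  58.1] jaw 0.23 toolx [-6.e-04 -5.e-04 -1.e+00] F [ 0.3 -0.5  1.1] M [0.01 0.02 0.03] w 0.194 q [-1.13  0.59  0.56  1.9  -0.43  0.77 -0.33]
t: 21.3
eef_pos: [0.4871, 0.3433, 0.0545]
tool_rot: [0.707, -0.001, 0.707, 0.001]
contact_force: [-0.4, 0.4, -0.2]
gripper_width: 0.198
t 21.30 pos [487.1 343.3  54.5] jaw 0.23 toolx [-1.e-04 -1.e-04 -1.e+00] F [-0.4  0.4 -0.2] M [ 0.03 -0.02 -0.  ] w 0.198 q [-1.13  0.6   0.55  1.9  -0.44  0.77 -0.33]
```

```bash
python3 -m jog '2 0 0 0 0 0 5;1 0 0 0 0 0 5;0 0 0 0 0 0 5;0 0 0 0 0 0 5';python3 go.py;python3 -m jog '1 0 0 0 0 0 5;1 0 0 0 0 0 5;0 0 0 0 0 0 5;0 0 0 0 0 0 5';python3 go.py
```

```text
t: 21.7
eef_pos: [0.4871, 0.3433, 0.0516]
tool_rot: [0.707, -0.001, 0.707, 0.001]
contact_force: [0.4, -1.3, 0.6]
gripper_width: 0.197
t 21.70 pos [487.1 343.3  51.6] jaw 0.23 toolx [-1.e-04 -0.e+00 -1.e+00] F [ 0.4 -1.3  0.6] M [ 0.02  0.   -0.04] w 0.197 q [-1.12  0.6   0.55  1.9  -0.44  0.76 -0.32]
t: 22.1
eef_pos: [0.4871, 0.3434, 0.0496]
tool_rot: [0.707, -0.001, 0.707, 0.001]
contact_force: [1.5, 0.2, 0.6]
gripper_width: 0.193
t 22.10 pos [487.1 343.4  49.6] jaw 0.23 toolx [-0.e+00  1.e-04 -1.e+00] F [1.5 0.2 0.6] M [ 0.   -0.03 -0.02] w 0.193 q [-1.12  0.6   0.55  1.9  -0.44  0.76 -0.32]
```

Expected contact is at about 48.9 reported.

```bash
python3 -m jog '1 0 0 0 0 0 5;0 0 0 0 0 0 5;0 0 0 0 0 0 5';python3 go.py;python3 -m jog '1 0 0 0 0 0 5;0 0 0 0 0 0 5;0 0 0 0 0 0 5';python3 go.py
```

```text
t: 22.4
eef_pos: [0.4872, 0.3435, 0.0489]
tool_rot: [0.707, -0.001, 0.707, 0.002]
contact_force: [-1.2, -0.4, 5.7]
gripper_width: 0.194
t 22.40 pos [487.2 343.5  48.9] jaw 0.23 toolx [ 1.e-04  4.e-04 -1.e+00] F [-1.2 -0.4  5.7] M [-0.01  0.25 -0.01] w 0.194 q [-1.12  0.6   0.55  1.9  -0.44  0.76 -0.32]
t: 22.7
eef_pos: [0.4873, 0.3436, 0.0489]
tool_rot: [0.707, -0.001, 0.707, 0.002]
contact_force: [-4.4, -1.8, 13.5]
gripper_width: 0.195
t 22.70 pos [487.3 343.6  48.9] jaw 0.22 toolx [-2.0e-04  1.1e-03 -1.0e+00] F [-4.4 -1.8 13.5] M [-0.36  0.91  0.  ] w 0.195 q [-1.12  0.6   0.55  1.9  -0.45  0.76 -0.32]
```

The collar seats at exactly 48.9. I'll ease off, release and retreat.

```bash
python3 -m jog '-1.5 0 0 0 0 0 10;0 0 0 0 0 0 20;0 0 0 0 0 0 30;0 0 0 0 0 0 40;0 0 0 0 0 0 40' 20;python3 go.py;python3 -m jog '-10 0 0 0 0 0 40;-20 0 0 0 0 0 40;-30 0 0 0 0 0 40;-35 0 0 0 0 0 40;-30 0 0 0 0 0 40';python3 -m jog '0 -30 0 0 0 0 40;0 -45 0 0 0 0 40;0 -45 0 0 0 0 40;0 -45 0 0 0 0 40;0 -45 0 0 0 0 40';python3 -m jog '0 -45 0 0 0 0 40;0 -45 0 0 0 0 40;0 -45 0 0 0 0 40;0 -45 0 0 0 0 40;0 0 0 0 0 0 40';python3 go.py;python3 - <<'E'
from cl import *
from station import bot
a=[]
for n in('side','top'):
    p,d=bot.read_camera(n);np.savez(n+'15.npz',p=p,d=d)
    P=cloud(n,d);s=P[...,2]
    R=(abs(P[...,0]-.486)<.06)&(abs(P[...,1]-.309)<.09)
    Q=P[R&(s>.05)&(s<.058)&(abs(P[...,0]-.486)<.043)];r=cv2.minAreaRect((Q[:,:2]*1000).astype(np.float32))
    A=np.c_[Q[:,:2]-Q[:,:2].mean(0),np.ones(len(Q))];print(n,'plate',np.round(r[0],1),np.round(r[1],1),round(r[2],2),'tilt,z',np.linalg.lstsq(A,Q[:,2],rcond=None)[0].round(4))
    m=R&(abs(P[...,1]-.345)<.03)&(p.max(2)<60)
    for lab,a0,b0 in(('head top',.089,.1),('collar',.062,.07)):
        Q=P[m&(s>a0)&(s<b0)]
        if len(Q):print(n,lab,len(Q),((Q.min(0)+Q.max(0))*500).round(1),((Q.max(0)-Q.min(0))*1000).round(0))
    u,v=map(int,w2p(n,[.486,.32,.06]));a.append(cv2.resize(p[v-30:v+30,u-30:u+30,::-1],(400,400),interpolation=cv2.INTER_CUBIC))
cv2.imwrite('pics/b15.png',np.hstack(a))
E
```

```text
t: 23.2
eef_pos: [0.487, 0.3432, 0.0488]
tool_rot: [0.707, -0.002, 0.707, 0.001]
contact_force: [0.6, -0.4, 0.6]
gripper_width: 0.466
t 23.20 pos [487.  343.2  48.8] jaw 0.23 toolx [-3.e-04 -4.e-04 -1.e+00] F [ 0.6 -0.4  0.6] M [-0.03 -0.01  0.01] w 0.466 q [-1.12  0.6   0.55  1.9  -0.44  0.76 -0.32]
t: 23.7
eef_pos: [0.4875, 0.3432, 0.1764]
tool_rot: [0.707, -0.001, 0.707, 0.001]
contact_force: [-0.1, -0.7, 0.6]
gripper_width: 0.468
t: 24.2
eef_pos: [0.4879, 0.1315, 0.1748]
tool_rot: [0.707, -0.001, 0.707, 0.002]
contact_force: [0.2, 0.5, -0.2]
gripper_width: 0.468
t: 24.7
eef_pos: [0.488, -0.0537, 0.1753]
tool_rot: [0.708, 0.002, 0.707, -0.003]
contact_force: [0.1, -0.5, -0.2]
gripper_width: 0.468
t 24.70 pos [488.  -53.7 175.3] jaw -0.37 toolx [ 0.0017 -0.0015 -1.    ] F [ 0.1 -0.5 -0.2] M [ 0.05  0.04 -0.06] w 0.468 q [-0.7   0.27  0.81  2.06 -0.24  0.91  0.24]
side plate [461.7 298.8] [ 66.  171.6] 22.17 tilt,z [-0.0592  0.0025  0.055 ]
top plate [485.7 309.4] [ 76.7 151.9] 0.43 tilt,z [0.0005 0.0013 0.0538]
top head top 25 [485.8 344.7  93.7] [14. 17.  9.]
top collar 31 [486.9 341.   65.9] [27. 18.  6.]
```

View pics/b15.png

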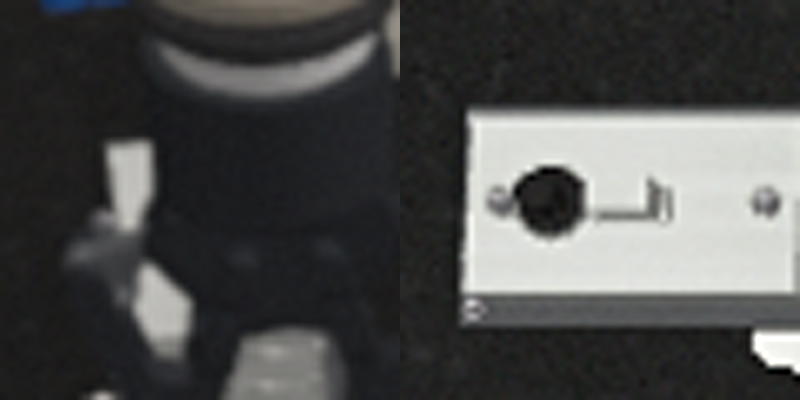

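From above, the stopper stands in the neck at crop (550,200), with head top at z about 0.094 and centred at (486,345). The arm blocks the side view, so I'll move it away for a last look.

```bash
python3 -m jog '0 -45 0 0 0 0 40;0 -45 0 0 0 0 40;0 -45 0 0 0 0 40;0 -45 0 0 0 0 40;0 -20 0 0 0 0 40';python3 -m jog '0 0 0 0 0 0 40;0 0 0 0 0 0 40;0 0 0 0 0 0 40';python3 go.py;python3 - <<'E'
from cl import *
from station import bot
p,d=bot.read_camera('side');P=cloud('side',d);s=P[...,2]
R=(abs(P[...,0]-.486)<.043)&(abs(P[...,1]-.309)<.09)
Q=P[R&(s>.05)&(s<.058)];A=np.c_[Q[:,:2]-Q[:,:2].mean(0),np.ones(len(Q))];print('tilt,z',np.linalg.lstsq(A,Q[:,2],rcond=None)[0].round(4))
m=R&(abs(P[...,1]-.345)<.03)&(p.max(2)<60)
for a,b in((.089,.1),(.07,.088),(.06,.069)):
    Q=P[m&(s>a)&(s<b)]
    if len(Q):print(a,len(Q),((Q.min(0)+Q.max(0))*500).round(1),((Q.max(0)-Q.min(0))*1000).round(0))
u,v=map(int,w2p('side',[.486,.32,.06]));cv2.imwrite('pics/b16.png',cv2.resize(p[v-30:v+30,u-30:u+30,::-1],(500,500),interpolation=cv2.INTER_CUBIC))
E
```

```text
t: 25.3
eef_pos: [0.4896, -0.2495, 0.1747]
tool_rot: [0.707, -0.001, 0.707, 0.0]
contact_force: [0.0, -0.1, 0.7]
gripper_width: 0.468
t: 25.6
eef_pos: [0.4902, -0.2443, 0.1739]
tool_rot: [0.707, -0.002, 0.707, 0.003]
contact_force: [0.4, 0.2, -0.0]
gripper_width: 0.464
t 25.60 pos [ 490.2 -244.3  173.9] jaw 0.41 toolx [-3.0e-04  1.3e-03 -1.0e+00] F [ 0.4  0.2 -0. ] M [0.02 0.02 0.02] w 0.464 q [-0.28  0.39  0.8   1.94 -0.34  0.96  0.7 ]
tilt,z [-0.0037  0.002   0.0554]
0.07 2 [478.  337.4  75.1] [0. 0. 4.]
0.06 4 [476.3 339.4  65.1] [3. 6. 3.]
```

View pics/b16.png

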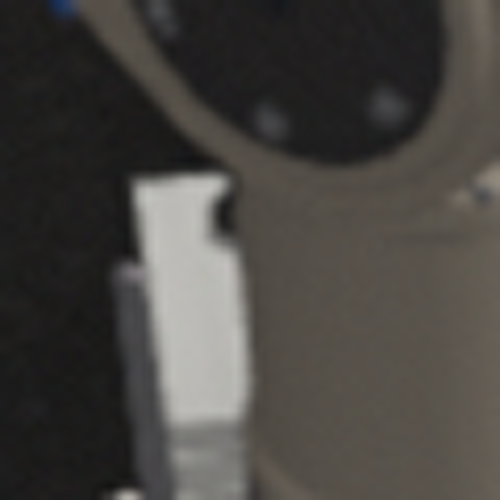

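The arm still hides most of it. The left edge of the seated collar shows at crop (225,215). I'll move further out in x.

```bash
python3 -m jog '-10 0 30 0 0 0 40;-10 0 40 0 0 0 40;0 0 40 0 0 0 40;0 0 40 0 0 0 40;0 0 30 0 0 0 40';python3 -m jog '0 -40 0 0 0 0 40;0 -40 0 0 0 0 40;0 -20 0 0 0 0 40;0 0 0 0 0 0 40';python3 go.py;python3 - <<'E'
from cl import *
from station import bot
p,d=bot.read_camera('side');P=cloud('side',d);s=P[...,2]
R=(abs(P[...,0]-.486)<.043)&(abs(P[...,1]-.309)<.09)
Q=P[R&(s>.05)&(s<.058)];A=np.c_[Q[:,:2]-Q[:,:2].mean(0),np.ones(len(Q))];print('tilt,z',np.linalg.lstsq(A,Q[:,2],rcond=None)[0].round(4))
m=R&(abs(P[...,1]-.345)<.03)&(p.max(2)<60)
for a,b in((.089,.1),(.07,.088),(.06,.069)):
    Q=P[m&(s>a)&(s<b)]
    if len(Q):print(a,len(Q),((Q.min(0)+Q.max(0))*500).round(1),((Q.max(0)-Q.min(0))*1000).round(0))
u,v=map(int,w2p('side',[.486,.32,.06]));cv2.imwrite('pics/b17.png',cv2.resize(p[v-30:v+30,u-30:u+30,::-1],(500,500),interpolation=cv2.INTER_CUBIC))
E
```

```text
t: 26.15
eef_pos: [0.6724, -0.2427, 0.1936]
tool_rot: [0.707, -0.002, 0.707, 0.003]
contact_force: [-0.1, -0.4, -0.3]
gripper_width: 0.471
t: 26.55
eef_pos: [0.6685, -0.3489, 0.1939]
tool_rot: [0.707, -0.001, 0.708, -0.001]
contact_force: [0.5, -0.8, -0.1]
gripper_width: 0.47
t 26.55 pos [ 668.5 -348.9  193.9] jaw 0.03 toolx [-0.0012 -0.002  -1.    ] F [ 0.5 -0.8 -0.1] M [-0.05  0.06  0.03] w 0.47 q [-0.02  0.72  0.72  1.38 -0.48  1.22  0.74]
tilt,z [-0.0045  0.0046  0.0554]
0.089 27 [484.3 341.4  93.3] [16. 19.  9.]
0.07 12 [484.7 339.   79. ] [19. 14. 17.]
0.06 3 [476.2 338.2  65.9] [ 3. 10.  1.]
```

View pics/b17.png

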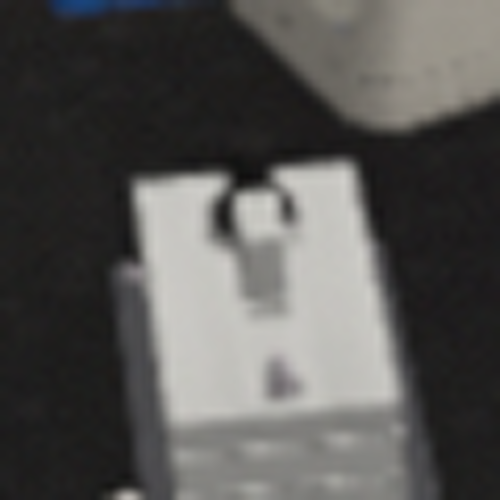

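The stopper stands upright behind the rib: collar at crop (255,215) seated all round, head top at about 0.094 (62 + 32 mm). The plate is level at 0.054–0.055. Handing in.

```bash
python3 -c "
from station import bot
print(bot.hand_in())"
```

```text
the job is handed in; nothing more can be done
None
```

I closed the mould, set the stopper in the filling neck, and handed the job in at about 26.6 s of the 58 s; `hand_in` gives no verdict.

- **Top half:** I took it by the rib, turned it to match the base, and lowered it over both pins until it touched at the expected height. It lies level: the tilt fit reads under about 0.005 rad, and the plate top reads z 0.054–0.055 against 0.054 expected. Both pins show in their holes.
- **Stopper:** It seated at the predicted height with about 6 N of contact, and I pressed it to 13.5 N before letting go. Its head top reads z ≈ 0.094, as it should for a fully set collar. From above its centre is at (0.486, 0.345), within about 1 mm of the neck. It looked upright from the side; I did not measure its tilt.
- **Robot:** The arm is clear of everything and contact forces read about zero.

Three checks failed or disagreed:
- **First stopper grasp:** The fingers closed on nothing above the head. By the depth image the fingertips sat about 22 mm higher than the reported TCP. I went lower and the second grasp held. For the same reason the rib was probably held only near its top, but it did not slip.
- **Cameras:** The two views differ by about 2–3 mm in y, within the stated calibration error plus noise. I worked from differences within one camera.
- **Side view after placing:** The arm blocked it at first, so I moved the arm away before the last check.

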